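Set up the pour-over tasting

ROBOT

A 7-joint arm with a two-finger parallel gripper is mounted at the origin on the work surface. World frame = base frame: x ahead of the robot, y to its left, z up, the work surface at z = 0. Lengths are in m, angles in rad, forces in N, time in s.
With the tool pointing down it reaches from about 0.4 to 0.9 m from the base axis. Payload 5.5 kg.
Tool frame: the origin (TCP) lies midway between the tips of the shut fingers; the grasp point (between the pads) lies 19 mm behind it (manip.pinch_z is the distance from the TCP to the grasp point, in m); z points along the fingers, y is the direction in which the jaws open and shut (so a half turn about z gives the same grasp; the last joint's range is limited). The gripper opens to 85 mm and grips with 20 to 120 N. Pads are 22 mm wide; open, the fingers measure 114 mm over their backs; the gripper's body (76 mm by 85 mm) begins 54 mm behind the grasp point. The pads swing forward as they close: fully open they stand 13 mm farther back than shut.
Start: joints at [1.457, 0.501, -0.427, 1.55, 0.221, 1.138, -0.21], TCP at [0.239, -0.604, 0.231] pointing down, gripper open.
Joint ranges: [-2.88, 2.88], [-0.31, 2.03], [-1.54, 1.56], [0.2, 2.42], [-1.41, 4.55], [0.19, 2.02], [-2.57, 2.57]. Speed limits (rad/s): [2.57, 2.57, 3.14, 3.14, 3.14, 3.14, 3.14].

INTERFACE

Orientations are given as [roll, pitch, yaw] about the fixed x, y, z axes, in that order (R = Rz(yaw) Ry(pitch) Rx(roll)).
In Python, from plant import manip, solver, cams gives the robot as it stands. The module is installed in compiled form; this text tells all that it offers. Calls block until the motion is done:
- manip.move_to(position, orientation): joint-space move of the TCP to a pose.
- manip.movel(position, rot=None, v=0.15): straight line of the TCP; rot=None keeps the orientation; v is the mean speed in m/s.
- manip.set_joints(angles): joint-space move.
- manip.command_gripper(opening, f_grip=None): finger opening in m; f_grip is the grip in N (None keeps the last); returns when the fingers have stopped.
- manip.hold(seconds).
- solver.solve_ik(position, orientation): joint angles nearest the present ones, or None.
- cams.read_camera(name): name is "scene" or "top"; returns a dict with "color" (384x512x3 uint8, blue, green, red), "fx", "fy", "cx", "cy" (pixels), "R" (3x3) and "t" (3): a world point X has camera coordinates R X + t. Camera axes: x right, y down, z forward; pixel columns grow to the right and rows downward; lengths in m; the calibration is good to about 2 mm. A picture is of the moment at which its call begins. There is no depth.
A pose or a line that the arm cannot do raises manip.Unreachable and nothing moves.
- manip.hand_in(): hands the job in, once; it reports no verdict.
Readings, each from a call of its own:
- manip.read_t(): time.
- manip.read_joint_pos(): joint angles.
- manip.read_joint_velocities(): joint speeds.
- manip.read_tau(): joint torques, N m.
- manip.read_ee_pos(): TCP position.
- manip.read_eef_rot(): TCP orientation.
- manip.read_force(): force on the tool from outside, world axes, zero at the start.
- manip.read_ft_torque(): the same for the moment, N m.
- manip.read_opening(): finger opening in m.
Only numpy, scipy, OpenCV 4.12 (cv2) and the standard library are available. Lean on these libraries where they do the work, as an engineer would, in place of code of your own. Each camera call takes 0.05 s, during which the arm holds its last target.

TASK

Get the bar ready for a pour-over tasting: lift the steel cone filter out of its drip pot by the knob and lower it gently into the funnel of the glass carafe so that it sits level and fully home, and stand every white cup upright in a round recess of the wooden tray, one to a recess, filling the front row (on the robot's side) completely before using the back row. One of the three identical closed tins is still full of coffee: find it by its weight and stand it upright in the middle of the cork mat, leaving the empty ones upright where they stood. Do not tip or shove the carafe, and leave everything else on the counter where it is.

Things in the scene. Friction and masses are not known exactly. Their poses are not given: they have to be found in the camera images.
- cone_knob (a point): Middle of the upright black knob (22 mm across, 34 mm tall) on top of the steel cone filter: 18 mm above the cone's rim, 101 mm above its tip; z is the cone axis. The cone points down, taper 60 deg included, 24 mm across at the tip, 120 mm at the rim, 0.16 kg, closed by a perforated plate. It starts hanging in a fixed blue drip pot (92 mm across, 70 mm tall), tip 22 mm above the counter.
- cone_ring (a point): Point on the cone's axis, 76 mm above its tip (7 mm below the rim), where the cone is 112 mm across. When the cone sits fully home in the carafe this point coincides with carafe_mouth.
- carafe_mouth (a point): Centre of the rim of the glass carafe's funnel mouth, 165 mm above its foot: 112 mm across inside at the rim, narrowing downwards with the same 60 deg taper as the cone. The places of carafe and drip pot vary.
- carafe: Clear glass pour-over carafe, loose, 0.45 kg, 165 mm tall: conical belly 124 mm across, narrow neck with a black band, funnel mouth 120 mm across outside, black handle reaching 102 mm from the axis on its +x side. Origin at the centre of its foot, z up.
- recess_front1 (a point): Point 31 mm above the centre of the floor of a round recess, where a standing cup's centre comes; recess in the front row (the side towards the robot, tray -x) of the wooden tray. Tray fixed, 168 x 250 x 18 mm; two rows of three, pitch 82 mm. Recesses 62 mm across, 6 mm deep, floor 12 mm above the counter.
- recess_front2 (a point): Point 31 mm above the centre of the floor of a round recess, where a standing cup's centre comes; recess in the front row (the side towards the robot, tray -x) of the wooden tray. See recess_front1.
- recess_front3 (a point): Point 31 mm above the centre of the floor of a round recess, where a standing cup's centre comes; recess in the front row (the side towards the robot, tray -x) of the wooden tray. See recess_front1.
- recess_back1 (a point): Point 31 mm above the centre of the floor of a round recess, where a standing cup's centre comes; recess in the back row (the side away from the robot, tray +x) of the wooden tray. See recess_front1.
- recess_back2 (a point): Point 31 mm above the centre of the floor of a round recess, where a standing cup's centre comes; recess in the back row (the side away from the robot, tray +x) of the wooden tray. See recess_front1.
- recess_back3 (a point): Point 31 mm above the centre of the floor of a round recess, where a standing cup's centre comes; recess in the back row (the side away from the robot, tray +x) of the wooden tray. See recess_front1.
- cup1_center (a point): Centre (31 mm up) of a straight white handleless cup, 54 mm across, 62 mm tall, wall 3 mm, open at the top, 0.13 kg; z is its axis, up. May be absent (None).
- cup2_center (a point): Centre of another such cup (see cup1). May be absent (None).
- cup3_center (a point): Centre of another such cup (see cup1). May be absent (None).
- cup4_center (a point): Centre of another such cup (see cup1). May be absent (None).
- cup5_center (a point): Centre of another such cup (see cup1). May be absent (None).
- tin1_center (a point): Centre (55 mm up) of a closed dark-blue coffee tin with a kraft-paper band, 74 mm along its x, 60 mm along its y, 110 mm tall. Three look identical, in a row on the black bar mat (4 mm thick) that runs away from the robot, 92 mm apart, 74 mm sides along the row. Two are empty (about 0.11 kg), one is full (about 0.33 kg); which one is hidden.
- tin2_center (a point): Centre (55 mm up) of a closed dark-blue coffee tin with a kraft-paper band, 74 mm along its x, 60 mm along its y, 110 mm tall. Three look identical, in a row on the black bar mat (4 mm thick) that runs away from the robot, 92 mm apart, 74 mm sides along the row. Two are empty (about 0.11 kg), one is full (about 0.33 kg); which one is hidden.
- tin3_center (a point): Centre (55 mm up) of a closed dark-blue coffee tin with a kraft-paper band, 74 mm along its x, 60 mm along its y, 110 mm tall. Three look identical, in a row on the black bar mat (4 mm thick) that runs away from the robot, 92 mm apart, 74 mm sides along the row. Two are empty (about 0.11 kg), one is full (about 0.33 kg); which one is hidden.
- cork_mat_top (a point): Centre of the top of the fixed square cork mat, 110 x 110 mm, 6 mm thick, top 6 mm above the counter.
- sugar_jar: Bystander to be left alone: amber glass sugar jar with wooden lid, 56 mm across, 78 mm tall, may stand anywhere among the cups. Origin at the centre of its foot.
- tamper: Bystander to be left alone: tamper, 58 mm across, 87 mm tall. Origin at the centre of its foot.
- milk_pitcher: Bystander to be left alone, at the edge of the work area: steel milk pitcher, 78 mm across, 105 mm tall.
- spoon: Bystander to be left alone, at the edge of the work area: steel spoon lying flat, 120 mm long.

How it is judged:
By the outcome, as a careful person would: the job done as asked, in the order asked, and still so for the second after the job is handed in, with the robot touching nothing.
Of cup1, cup2, cup3, cup4, cup5 only 3 to 5 are there at a start; the rules pass over those that are not, and their reading is None.
At some moment in a run one of cup1, cup2, cup3, cup4, cup5 may be knocked a few centimetres aside while the robot is not near it.
It also fails if it takes over 210 s, if anything falls off the work surface, if the arm or the gripper's body presses on something with over 40 N, if the wrist force passes 120 N, or if a joint passes its speed limit or range.

## Working session

There is one attempt and no reset: what is moved stays moved. The work goes in short steps, each a Python script; the robot and the scene stay as the last script left them, time stands still between calls to the robot, and variables do not carry over. Pictures are saved under pics/ and viewed, and the job is handed in when it is done.

```bash
ls; mkdir -p pics; python3 - <<'E'
from plant import manip, solver, cams
import cv2, numpy as np
for n in ("scene","top"):
    d=cams.read_camera(n); cv2.imwrite(f"pics/{n}0.png",d["color"]); 
    np.savez(f"{n}0.npz",**d)
    print(n,d["fx"],d["fy"],d["cx"],d["cy"],(-d["R"].T@d["t"]).round(3),d["R"].round(3).tolist())
print(manip.read_t(),manip.read_ee_pos(),manip.read_eef_rot(),manip.read_force(),manip.read_opening(),manip.pinch_z)
E
```

```text
pics
scene 397.58942280193867 397.58942280193867 254.57254980874086 193.66494332603102 [ 1.104 -0.148  0.954] [[0.282, 0.959, -0.007], [0.786, -0.235, -0.572], [-0.551, 0.156, -0.82]]
top 364.243721870374 364.243721870374 254.5365738962157 185.63953770688877 [0.428 0.004 0.971] [[-0.007, -1.0, -0.002], [-0.991, 0.007, -0.135], [0.135, 0.001, -0.991]]
0.1 [ 0.23889254 -0.60382863  0.2303642 ] [-3.13981626e+00 -3.44669706e-05  3.76863471e-01] [0.40869436 0.23206529 0.29555542] 0.08534468553650322 0.0187
```

View pics/scene0.png

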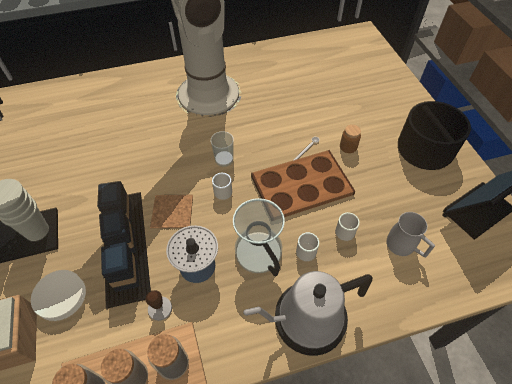

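View pics/top0.png

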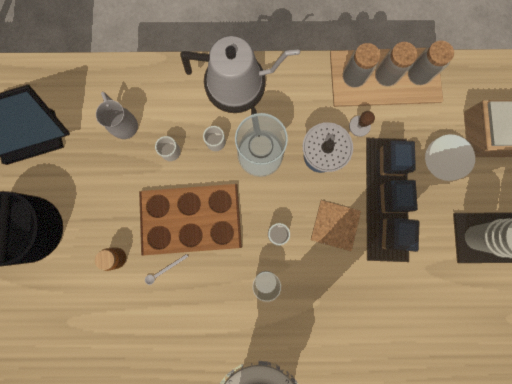

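```bash
python3 - <<'E'
import cv2
s=cv2.imread("pics/scene0.png");t=cv2.imread("pics/top0.png")
cv2.imwrite("pics/s0a.png",cv2.resize(s[120:300,90:370],None,fx=2.8,fy=2.8,interpolation=cv2.INTER_CUBIC))
cv2.imwrite("pics/t0a.png",cv2.resize(t[90:310,80:430],None,fx=2.28,fy=2.28,interpolation=cv2.INTER_CUBIC))
E
```

```text
(no output)
```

View pics/s0a.png

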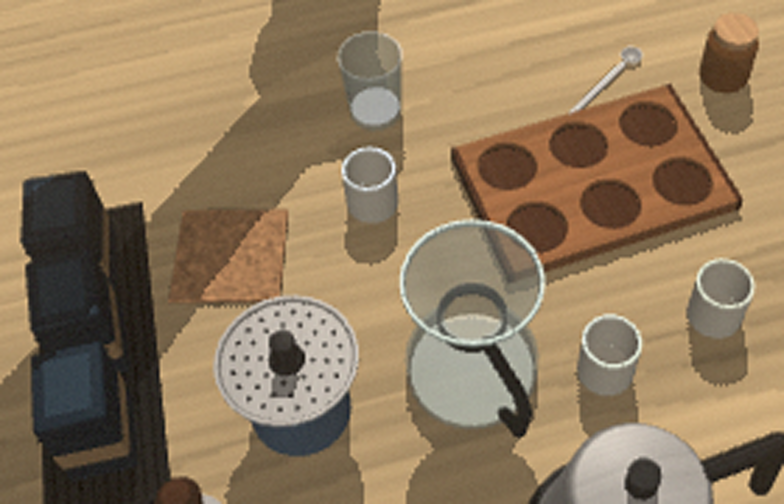

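View pics/t0a.png

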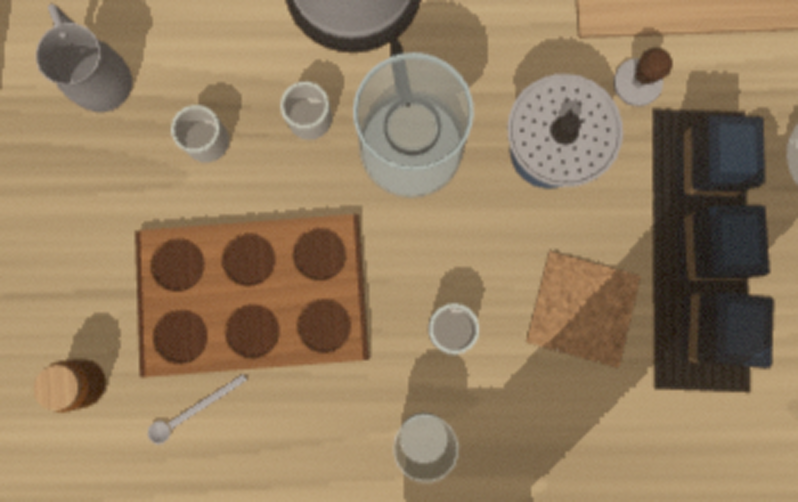

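```bash
python3 - <<'E'
import cv2,numpy as np
s=cv2.imread("pics/scene0.png");t=cv2.imread("pics/top0.png")
def c(im,x,y,r=24): return cv2.resize(im[y-r:y+r,x-r:x+r],(260,260),interpolation=cv2.INTER_NEAREST)
a=np.hstack([c(s,222,186),c(s,308,246),c(s,347,227)]);b=np.hstack([c(t,279,234),c(t,214,138),c(t,167,148)])
cv2.imwrite("pics/cups.png",np.vstack([a,b]))
a=np.hstack([c(s,192,252,40),c(s,258,230,40),c(s,115,235,50)]);b=np.hstack([c(t,328,148,40),c(t,262,147,40),c(t,392,200,66)])
cv2.imwrite("pics/big.png",np.vstack([a,b]))
E
```

```text
(no output)
```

View pics/cups.png

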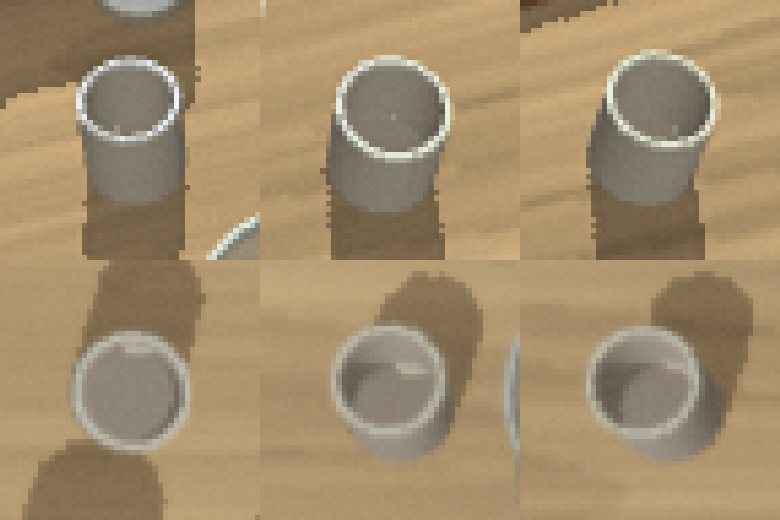

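View pics/big.png

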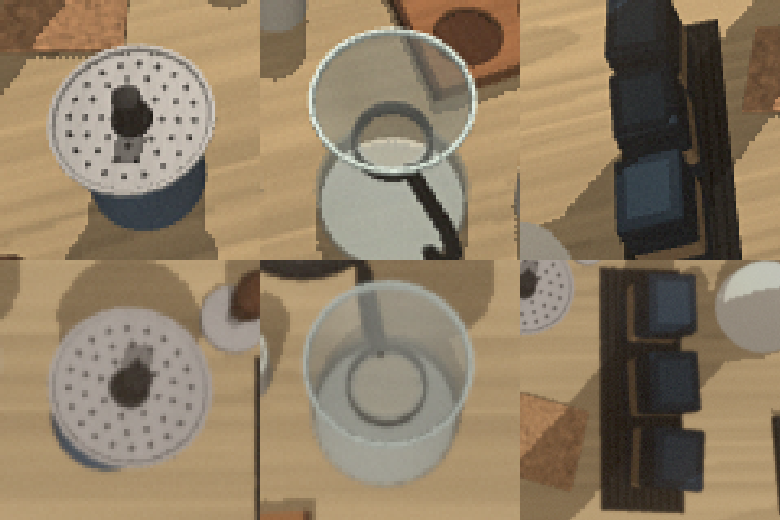

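```bash
cat > h.py <<'E'
import cv2,numpy as np
from scipy.optimize import least_squares,minimize_scalar
def onplane(d,px,h):
    px=np.atleast_2d(np.asarray(px,float)); K=np.array([[d["fx"],0,d["cx"]],[0,d["fy"],d["cy"]],[0,0,1]])
    r=np.c_[px,np.ones(len(px))]@np.linalg.inv(K).T@d["R"]
    C=-d["R"].T@d["t"]
    return (C+r*((h-C[2])/r[:,2:3]))[:,:2]
def proj(d,X):
    c=np.atleast_2d(X)@d["R"].T+d["t"]; return np.c_[d["fx"]*c[:,0]/c[:,2]+d["cx"],d["fy"]*c[:,1]/c[:,2]+d["cy"]]
def tri(d1,p1,d2,p2):
    A=[];b=[]
    for d,p in((d1,p1),(d2,p2)):
        u=np.array([(p[0]-d["cx"])/d["fx"],(p[1]-d["cy"])/d["fy"],1])@d["R"];u/=np.linalg.norm(u)
        M=np.eye(3)-np.outer(u,u);C=-d["R"].T@d["t"];A.append(M);b.append(M@C)
    A=np.vstack(A);b=np.hstack(b);x=np.linalg.lstsq(A,b,rcond=None)[0];return x,np.linalg.norm(A@x-b)
def circ(P,r0=None):
    c0=P.mean(0); r=r0 or np.linalg.norm(P-c0,axis=1).mean()
    f=lambda v:np.linalg.norm(P-v[:2],axis=1)-v[2]
    s=least_squares(f,[*c0,r],loss="soft_l1",f_scale=0.002);return s.x,np.sqrt(np.mean(s.fun**2))
def ringpts(d,c,rad,kind="ring",thr=None):
    """bright ring pixels near pixel c within rad"""
    im=d["color"].astype(int);y,x=np.mgrid[:im.shape[0],:im.shape[1]]
    b=im[...,0]; 
    win=(np.hypot(x-c[0],y-c[1])<rad)
    if kind=="ring":
        th=cv2.morphologyEx(d["color"][...,0],cv2.MORPH_TOPHAT,np.ones((5,5),np.uint8)).astype(int)
        m=win&(th>(thr or 35)); return np.c_[x[m],y[m]]
    m=(win&(b>(thr or 120))).astype(np.uint8)
    m=cv2.morphologyEx(m,cv2.MORPH_CLOSE,np.ones((5,5)))
    cs,_=cv2.findContours(m,cv2.RETR_EXTERNAL,cv2.CHAIN_APPROX_NONE)
    return max(cs,key=cv2.contourArea)[:,0]
def twoview(ds,ps,dt,pt,h0,out=0):
    """height where the two circle centres agree best"""
    def f(h):
        a,_=circ(onplane(ds,ps,h));b,_=circ(onplane(dt,pt,h));return np.linalg.norm(a[:2]-b[:2])
    h=minimize_scalar(f,bounds=(max(h0-.05,0),h0+.05),method="bounded").x
    res={}
    a,ea=circ(onplane(ds,ps,h0));b,eb=circ(onplane(dt,pt,h0))
    return dict(h=round(h,4),dis=round(f(h),4),scene=a.round(4),top=b.round(4),rms=(round(ea,4),round(eb,4)),n=(len(ps),len(pt)))
E
python3 - <<'E'
from h import *
S=dict(np.load("scene0.npz"));T=dict(np.load("top0.npz"))
for n,s,rs,t,rt,h in (("cupA",(222,180),13,(278,234),13,.062),("cupB",(308,241),13,(214,136),13,.062),("cupC",(348,222),13,(166,147),13,.062)):
    print(n,twoview(S,ringpts(S,s,rs),T,ringpts(T,t,rt,thr=20),h))
print("mouth",twoview(S,ringpts(S,(259,222),31),T,ringpts(T,(262,146),29,thr=12),.165))
print("cone",twoview(S,ringpts(S,(192,248),30,"d",120),T,ringpts(T,(328,147),28,"d",110),.105))
for nm,d in(("s",S),("t",T)):
    im=d["color"].copy()
    for p in [(222,180),(308,241),(348,222)] if nm=="s" else [(278,234),(214,136),(166,147)]:
        for q in ringpts(d,p,13,thr=35 if nm=="s" else 20): im[q[1],q[0]]=(0,0,255)
    a=((259,222),31) if nm=="s" else ((262,146),29)
    for q in ringpts(d,*a,thr=35 if nm=="s" else 12): im[q[1],q[0]]=(0,0,255)
    a=((192,248),30) if nm=="s" else ((328,147),28)
    for q in ringpts(d,*a,"d",120 if nm=="s" else 110): im[q[1],q[0]]=(0,255,0)
    r=im[160:290,150:370] if nm=="s" else im[105:260,140:370]
    cv2.imwrite(f"pics/m_{nm}.png",cv2.resize(r,None,fx=3.4,fy=3.4,interpolation=0))
E
```

```text
cupA {'h': np.float64(0.0605), 'dis': np.float64(0.0003), 'scene': array([ 0.4321, -0.0546,  0.0253]), 'top': array([ 0.4311, -0.0541,  0.0247]), 'rms': (np.float64(0.0016), np.float64(0.0017)), 'n': (83, 128)}
cupB {'h': np.float64(0.0601), 'dis': np.float64(0.001), 'scene': array([0.6838, 0.1103, 0.0253]), 'top': array([0.6826, 0.1116, 0.025 ]), 'rms': (np.float64(0.0013), np.float64(0.0031)), 'n': (101, 104)}
cupC {'h': np.float64(0.0598), 'dis': np.float64(0.0009), 'scene': array([0.6573, 0.2329, 0.0253]), 'top': array([0.6559, 0.2342, 0.0248]), 'rms': (np.float64(0.0013), np.float64(0.0019)), 'n': (83, 114)}
mouth {'h': np.float64(0.1628), 'dis': np.float64(0.0009), 'scene': array([ 0.6459, -0.0101,  0.058 ]), 'top': array([ 0.6438, -0.0105,  0.0557]), 'rms': (np.float64(0.0027), np.float64(0.0139)), 'n': (269, 214)}
cone {'h': np.float64(0.1053), 'dis': np.float64(0.0014), 'scene': array([ 0.64  , -0.1731,  0.0611]), 'top': array([ 0.6399, -0.1746,  0.0631]), 'rms': (np.float64(0.0014), np.float64(0.0023)), 'n': (143, 153)}
```

```bash
python3 -c "
import cv2,numpy as np
a=cv2.imread('pics/m_s.png');b=cv2.imread('pics/m_t.png')
w=max(a.shape[1],b.shape[1]);f=lambda i:cv2.copyMakeBorder(i,0,0,0,w-i.shape[1],0)
v=np.vstack([f(a),f(b)]);k=600/v.shape[0];cv2.imwrite('pics/m.png',cv2.resize(v,None,fx=k,fy=k))"
```

```text
(no output)
```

View pics/m.png

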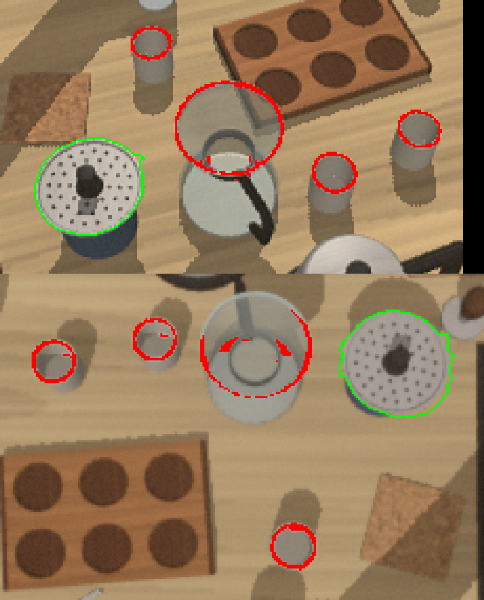

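```bash
python3 - <<'E'
from h import *
S=dict(np.load("scene0.npz"));T=dict(np.load("top0.npz"))
out={}
for nm,d,roi in(("s",S,(250,148,358,222)),("t",T,(135,180,245,258))):
    im=d["color"];x0,y0,x1,y1=roi
    g=im[...,2].astype(int); m=np.zeros(g.shape,np.uint8)
    m[y0:y1,x0:x1]=(g[y0:y1,x0:x1]<(97 if nm=="s" else 82))
    m=cv2.morphologyEx(m,cv2.MORPH_OPEN,np.ones((3,3)))
    cs,_=cv2.findContours(m,cv2.RETR_EXTERNAL,cv2.CHAIN_APPROX_NONE)
    v=im.copy()
    L=[]
    for c in cs:
        if 150<cv2.contourArea(c)<900:
            a,e=circ(onplane(d,c[:,0],.018)); L.append((a,e,c[:,0])); cv2.drawContours(v,[c],-1,(0,255,0),1)
    L=sorted(L,key=lambda q:(round(q[0][0]/.08),q[0][1])); out[nm]=L
    for a,e,_ in L: print(nm,a.round(4),round(e,4))
    cv2.imwrite(f"pics/r_{nm}.png",cv2.resize(v[y0-10:y1+10,x0-10:x1+10],None,fx=4,fy=4,interpolation=0))
E
python3 - <<'E'
import cv2,numpy as np
s=cv2.imread("pics/scene0.png");t=cv2.imread("pics/top0.png")
f=lambda i,x0,y0,x1,y1,k:cv2.convertScaleAbs(cv2.resize(i[y0:y1,x0:x1],None,fx=k,fy=k,interpolation=0),alpha=1.8)
cv2.imwrite("pics/ts.png",f(s,90,170,200,310,4.2))
cv2.imwrite("pics/tt.png",f(t,300,130,430,270,4.2))
E
```

```text
s [0.4386 0.0949 0.0259] 0.0035
s [0.4321 0.1732 0.0273] 0.0028
s [0.4273 0.2553 0.0273] 0.0029
s [0.5195 0.0975 0.0272] 0.003
s [0.5146 0.1777 0.0278] 0.0011
s [0.5094 0.2601 0.0277] 0.0017
```

View pics/ts.png

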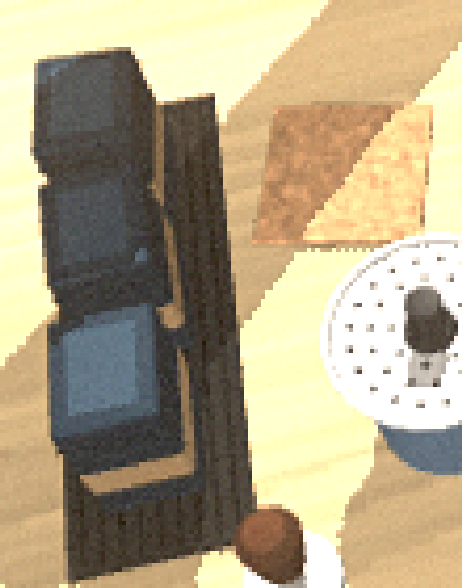

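View pics/tt.png

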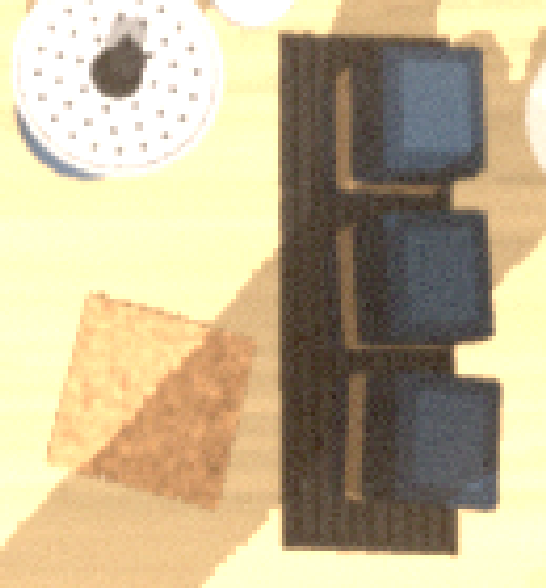

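View pics/r_s.png

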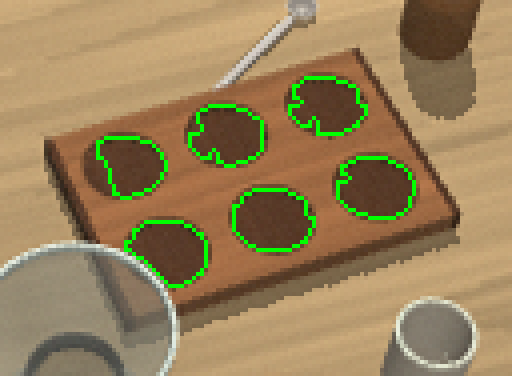

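View pics/r_t.png

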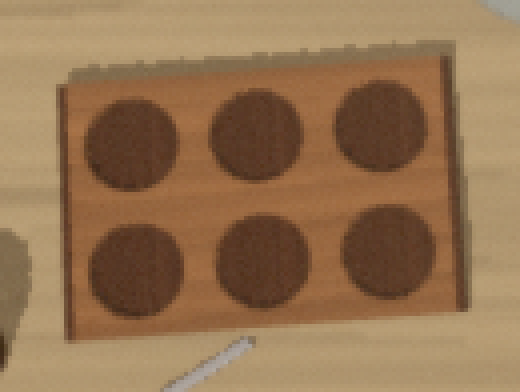

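```bash
python3 - <<'E'
from h import *
S=dict(np.load("scene0.npz"));T=dict(np.load("top0.npz"))
out={}
for nm,d,roi,th in(("s",S,(250,148,358,222),112),("t",T,(135,180,245,258),98)):
    im=d["color"];x0,y0,x1,y1=roi
    g=cv2.GaussianBlur(im[...,2],(3,3),0).astype(int); m=np.zeros(g.shape,np.uint8)
    m[y0:y1,x0:x1]=(g[y0:y1,x0:x1]<th)
    m=cv2.morphologyEx(m,cv2.MORPH_OPEN,np.ones((3,3)))
    cs,_=cv2.findContours(m,cv2.RETR_EXTERNAL,cv2.CHAIN_APPROX_NONE)
    L=[]
    for c in cs:
        if 200<cv2.contourArea(c)<900:
            a,e=circ(onplane(d,c[:,0],.018)); L.append((a,e,c[:,0]))
    L=sorted(L,key=lambda q:(round(q[0][0]/.08),q[0][1])); out[nm]=L
    for a,e,_ in L: print(nm,a.round(4),round(e,4))
    # cork
    hsv=cv2.cvtColor(im,cv2.COLOR_BGR2HSV)
    cx,cy=(172,211) if nm=="s" else (336,225)
    print("cork hsv",hsv[cy-12,cx-8],hsv[cy+8,cx+8],"wood",hsv[cy+25,cx-25],hsv[cy-25,cx+20], hsv[cy+30,cx])
    y,x=np.mgrid[:384,:512]
    for nmT,c in (zip("123",[(116,256),(110,220),(108,192)]) if nm=="s" else zip("123",[(403,156),(405,195),(407,235)])):
        print(nm,nmT,im[c[1],c[0]-14:c[0]+16:2,0], im[c[1]-16:c[1]+18:2,c[0],0])
E
```

```text
s [0.437  0.0906 0.0284] 0.001
s [0.432  0.1726 0.0285] 0.001
s [0.427  0.2544 0.0283] 0.0011
s [0.519  0.0989 0.0267] 0.0031
s [0.5144 0.1781 0.0283] 0.0011
s [0.509  0.2598 0.0283] 0.0009
cork hsv [ 14 131  99] [ 13 124 165] wood [ 18  98 114] [ 17 102 123] [ 14  23 186]
s 1 [52 51 77 72 71 75 72 78 75 75 55 58 49 24 36] [33 29 59 59 75 74 75 74 78 76 75 74 74 67 56 54 33]
s 2 [123 126  34  33  48  45  49  45  49  49  47  49  38  38  30] [42 34 28 35 38 43 48 49 45 46 46 46 49 47 37 36 38]
s 3 [120 118  47  38  46  50  50  47  49  50  47  41  40  33  26] [118 118 117  86  43  53  47  48  47  47  47  51  53  38  40  33  32]
t [0.4353 0.0922 0.0263] 0.002
t [0.4296 0.1734 0.0269] 0.0007
t [0.4245 0.2553 0.0273] 0.0008
t [0.5169 0.0984 0.0257] 0.0021
t [0.5112 0.1791 0.0266] 0.0009
t [0.5061 0.2609 0.0269] 0.0009
cork hsv [ 15 130 163] [ 14 133 113] wood [ 18 102 130] [ 18  99 134] [ 17 100 133]
t 1 [37 50 60 60 76 77 75 74 76 72 75 64 55 64 75] [38 60 66 77 74 78 75 75 74 72 75 76 77 59 58 47 30]
t 2 [36 39 41 52 50 54 57 50 56 50 57 50 41 71 76] [32 42 45 52 52 52 50 53 50 53 52 51 53 52 45 38 31]
t 3 [ 32  42  44  54  49  48  52  54  55  51  52  45  40 109 120] [36 47 47 54 54 57 53 52 54 59 56 53 54 55 44 60 41]
```

```bash
python3 - <<'E'
from h import *
S=dict(np.load("scene0.npz"));T=dict(np.load("top0.npz"))
def rectpts(m):
    cs,_=cv2.findContours(m,cv2.RETR_EXTERNAL,cv2.CHAIN_APPROX_NONE);return max(cs,key=cv2.contourArea)[:,0]
def rect(P):
    (c,wh,a)=cv2.minAreaRect((P*1000).astype(np.float32));return np.array(c)/1000,np.array(wh).round(1),round(a,1)
for nm,d in(("s",S),("t",T)):
    im=d["color"]; hsv=cv2.cvtColor(cv2.GaussianBlur(im,(5,5),0),cv2.COLOR_BGR2HSV)
    c=(172,211) if nm=="s" else (336,225)
    m=(hsv[...,1]>(112 if nm=="t" else 113)).astype(np.uint8)
    k=np.zeros_like(m);x0,y0,x1,y1=(145,188,198,236) if nm=="s" else (305,195,366,255);k[y0:y1,x0:x1]=1
    m=cv2.morphologyEx(m*k,cv2.MORPH_OPEN,np.ones((5,5)));p=rectpts(m)
    print(nm,"cork",rect(onplane(d,p,.006)),[tuple(q) for q in cv2.boxPoints(cv2.minAreaRect(p)).round(1)])
    v=im.copy();cv2.drawContours(v,[p[:,None]],-1,(0,255,0),1)
    b=cv2.bilateralFilter(im,5,25,3)[...,0]
    for nT,c,th in (zip("123",[(116,256),(110,220),(108,192)],(66,43,44)) if nm=="s" else zip("123",[(403,156),(405,195),(407,235)],(69,48,48))):
        k=np.zeros_like(m);k[c[1]-20:c[1]+20,c[0]-20:c[0]+20]=1
        sat=hsv[...,0]>90
        mm=((b>th)&sat).astype(np.uint8)*k; mm=cv2.morphologyEx(mm,cv2.MORPH_OPEN,np.ones((3,3)));mm=cv2.morphologyEx(mm,cv2.MORPH_CLOSE,np.ones((3,3)))
        p=rectpts(mm);cv2.drawContours(v,[p[:,None]],-1,(0,0,255) if nT!="2" else (0,255,255),1)
        print(nm,nT,rect(onplane(d,p,.114)),p.mean(0).round(1))
    r=v[170:310,90:200] if nm=="s" else v[125:265,300:430]
    cv2.imwrite(f"pics/k_{nm}.png",cv2.resize(r,None,fx=4,fy=4,interpolation=0))
a=cv2.imread("pics/k_s.png");b=cv2.imread("pics/k_t.png");cv2.imwrite("pics/k.png",cv2.convertScaleAbs(cv2.resize(np.hstack([a,b]),(800,467)),alpha=1.8))
E
```

```text
s cork (array([ 0.45578418, -0.20846513]), array([109.1, 107.3]), 73.5) [(np.float32(151.0), np.float32(195.0)), (np.float32(192.0), np.float32(195.0)), (np.float32(192.0), np.float32(227.0)), (np.float32(151.0), np.float32(227.0))]
s 1 (array([ 0.61666479, -0.35235403]), array([34.8, 51.3]), 85.7) [113.5 256.6]
s 2 (array([ 0.52110406, -0.34815976]), array([33.7, 47.3]), 85.8) [111.7 222.8]Traceback (most recent call last):
  File "<stdin>", line 20, in <module>
  File "<stdin>", line 4, in rectpts
ValueError: max() iterable argument is empty
```

```bash
python3 - <<'E'
from h import *
S=dict(np.load("scene0.npz"));T=dict(np.load("top0.npz"))
def rectpts(m):
    cs,_=cv2.findContours(m,cv2.RETR_EXTERNAL,cv2.CHAIN_APPROX_NONE);return max(cs,key=cv2.contourArea)[:,0]
def rect(P):
    (c,wh,a)=cv2.minAreaRect((P*1000).astype(np.float32));return (np.array(c)/1000).round(4),np.array(wh).round(1),round(a,1)
ctr={}
for nm,d in(("s",S),("t",T)):
    im=d["color"]; hsv=cv2.cvtColor(cv2.GaussianBlur(im,(5,5),0),cv2.COLOR_BGR2HSV)
    m=(hsv[...,1]>(112 if nm=="t" else 113)).astype(np.uint8)
    k=np.zeros_like(m);x0,y0,x1,y1=(145,188,198,236) if nm=="s" else (305,195,366,255);k[y0:y1,x0:x1]=1
    m=cv2.morphologyEx(m*k,cv2.MORPH_OPEN,np.ones((5,5)));p=rectpts(m)
    print(nm,"cork",rect(onplane(d,p,.006)))
    v=im.copy();cv2.drawContours(v,[p[:,None]],-1,(0,255,0),1)
    b=cv2.bilateralFilter(im,5,25,3).astype(int)
    for nT,c,th in (zip("123",[(116,256),(110,220),(108,192)],(66,42,43)) if nm=="s" else zip("123",[(403,156),(405,195),(407,235)],(69,47,47))):
        k=np.zeros_like(m);k[c[1]-18:c[1]+18,c[0]-18:c[0]+18]=1
        mm=((b[...,0]>th)&(b[...,0]-b[...,2]>3)).astype(np.uint8)*k; mm=cv2.morphologyEx(mm,cv2.MORPH_OPEN,np.ones((3,3)));mm=cv2.morphologyEx(mm,cv2.MORPH_CLOSE,np.ones((3,3)))
        p=rectpts(mm);cv2.drawContours(v,[p[:,None]],-1,(0,0,255) if nT!="2" else (0,255,255),1)
        P=onplane(d,p,.114); r=rect(P); ctr[nm+nT]=proj(d,[*r[0],.114])[0]
        print(nm,nT,r)
    r=v[170:310,90:200] if nm=="s" else v[125:265,300:430]
    cv2.imwrite(f"pics/k_{nm}.png",cv2.resize(r,None,fx=4,fy=4,interpolation=0))
for n in "123": print(n,tri(S,ctr["s"+n],T,ctr["t"+n]))
a=cv2.imread("pics/k_s.png");b=cv2.imread("pics/k_t.png");cv2.imwrite("pics/k.png",cv2.convertScaleAbs(cv2.resize(np.hstack([a,b]),(800,467)),alpha=1.8))
E
```

```text
s cork (array([ 0.4558, -0.2085]), array([109.1, 107.3]), 73.5)
s 1 (array([ 0.6167, -0.3524]), array([34.8, 51.3]), 85.7)
s 2 (array([ 0.5331, -0.3458]), array([23.9, 22.6]), 73.4)
s 3 (array([ 0.4004, -0.3678]), array([9.4, 6.5]), 73.3)
t cork (array([ 0.4533, -0.2086]), array([109.5, 110.4]), 74.3)
t 1 (array([ 0.6182, -0.3521]), array([36.4, 46.6]), 89.6)
t 2 (array([ 0.5204, -0.3494]), array([35.5, 49.3]), 86.6)
t 3 (array([ 0.4382, -0.3444]), array([26.1, 27.8]), 89.6)
1 (array([ 0.6177908 , -0.35170162,  0.1156879 ]), np.float64(0.0004045181193402445))
2 (array([ 0.52238169, -0.35200077,  0.10014662]), np.float64(0.004162131129739758))
3 (array([ 0.43572196, -0.34489555,  0.1485909 ]), np.float64(0.01931907349328692))
```

View pics/k.png

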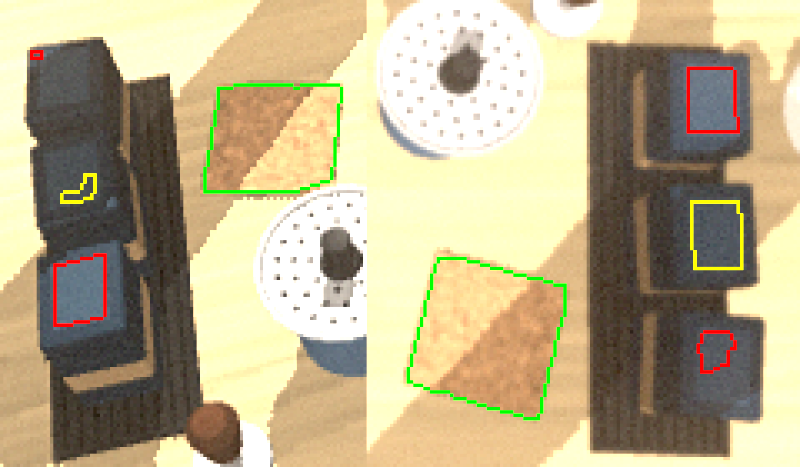

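```bash
cat >> h.py <<'E'
from plant import manip,solver,cams
PI=np.pi
def shot(tag):
    s=cams.read_camera("scene");t=cams.read_camera("top")
    np.savez(f"scene_{tag}.npz",**s);np.savez(f"top_{tag}.npz",**t)
    cv2.imwrite(f"pics/both_{tag}.png",cv2.resize(np.vstack([s["color"],t["color"]]),(400,600)) if 0 else s["color"])
    cv2.imwrite(f"pics/top_{tag}.png",t["color"]);return s,t
def st():
    print("t",round(manip.read_t(),2),"tcp",manip.read_ee_pos().round(4),"rot",np.round(manip.read_eef_rot(),3),"F",manip.read_force().round(2),"op",round(manip.read_opening(),4))
E
python3 - <<'E'
from h import *
S=dict(np.load("scene0.npz"));T=dict(np.load("top0.npz"))
print(proj(S,[.64,-.174,.14]),proj(T,[.64,-.174,.14]))
for yaw in (-PI/2,0,PI/2,PI):
  for p in ([.64,-.174,.3],[.645,-.01,.31],[.431,-.054,.2],[.43,.255,.2],[.62,-.352,.25],[.455,-.208,.2]):
    q=solver.solve_ik(p,[PI,0,yaw]); print(round(yaw,2),p,None if q is None else np.round(q,2))
E
```

```text
[[189.47396923 240.30134692]] [[330.84016952 143.43745383]]
-1.57 [0.64, -0.174, 0.3] [-0.37  0.58  0.92  1.47 -0.47  1.32 -2.56]
-1.57 [0.645, -0.01, 0.31] [-0.83  0.9   1.53  1.51 -0.9   1.57 -2.48]
-1.57 [0.431, -0.054, 0.2] [-1.11  0.45  1.45  2.14 -0.53  1.02 -2.52]
-1.57 [0.43, 0.255, 0.2] [ 0.41  0.57 -1.29  1.94  0.62  1.12  2.  ]
-1.57 [0.62, -0.352, 0.25] [-0.2   0.97  1.35  1.39 -0.94  1.5  -2.05]
-1.57 [0.455, -0.208, 0.2] [-0.64  0.61  1.37  1.99 -0.68  1.11 -2.12]
0 [0.64, -0.174, 0.3] [ 0.66  0.51 -0.64  1.43  0.31  1.3  -1.57]
0 [0.645, -0.01, 0.31] [ 0.55  0.53 -0.85  1.46  0.4   1.33 -1.9 ]
0 [0.431, -0.054, 0.2] [ 0.9   0.22 -0.92  2.09  0.21  0.94 -1.71]
0 [0.43, 0.255, 0.2] [-0.41  0.25 -0.21  1.96  0.06  0.94 -2.22]
0 [0.62, -0.352, 0.25] [ 0.77  0.61 -0.46  1.35  0.27  1.25 -1.28]
0 [0.455, -0.208, 0.2] [ 0.91  0.3  -0.63  1.95  0.21  0.96 -1.39]
1.57 [0.64, -0.174, 0.3] [ 0.85  0.62 -0.99  1.42  0.52  1.37 -0.15]
1.57 [0.645, -0.01, 0.31] [ 0.66  0.61 -1.06  1.46  0.53  1.39 -0.42]
1.57 [0.431, -0.054, 0.2] [ 1.08  0.29 -1.15  2.08  0.33  0.96 -0.24]
1.57 [0.43, 0.255, 0.2] [ 0.41  0.57 -1.29  1.94  0.62  1.12 -1.14]
1.57 [0.62, -0.352, 0.25] [ 0.93  0.68 -0.75  1.34  0.46  1.3   0.18]
1.57 [0.455, -0.208, 0.2] [ 1.13  0.37 -0.9   1.94  0.34  0.99  0.07]
3.14 [0.64, -0.174, 0.3] [ 0.89  0.66 -1.07  1.42  0.58  1.4   1.38]
3.14 [0.645, -0.01, 0.31] [ 0.67  0.62 -1.09  1.46  0.55  1.4   1.14]
3.14 [0.431, -0.054, 0.2] [ 1.17  0.36 -1.28  2.08  0.42  0.99  1.24]
3.14 [0.43, 0.255, 0.2] [ 0.41  0.57 -1.29  1.94  0.62  1.12  0.43]
3.14 [0.62, -0.352, 0.25] [ 1.06  0.78 -1.03  1.34  0.66  1.38  1.62]
3.14 [0.455, -0.208, 0.2] [ 1.28  0.46 -1.12  1.94  0.48  1.05  1.52]
```

```bash
python3 - <<'E'
from h import *
R=[PI,0,PI/2]
manip.command_gripper(0.05,40)
manip.move_to([.64,-.174,.26],R);st()
F0=manip.read_force()
manip.movel([.64,-.174,.123-.014],v=.1);st()
shot("a")
E
```

```text
t 2.66 tcp [ 0.6395 -0.1763  0.2597] rot [-3.141e+00  1.000e-03  1.568e+00] F [ 1.41 -0.05 -0.46] op 0.0502
t 4.32 tcp [ 0.6405 -0.1741  0.1098] rot [3.14  0.    1.571] F [-0.7  -0.24  0.45] op 0.0502
```

```bash
python3 -c "
import cv2,numpy as np
s=cv2.imread('pics/both_a.png');t=cv2.imread('pics/top_a.png')
cv2.imwrite('pics/va.png',np.hstack([cv2.resize(s[180:310,130:260],(400,400)),cv2.resize(t[80:210,260:390],(400,400))]))"
```

```text
(no output)
```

View pics/va.png

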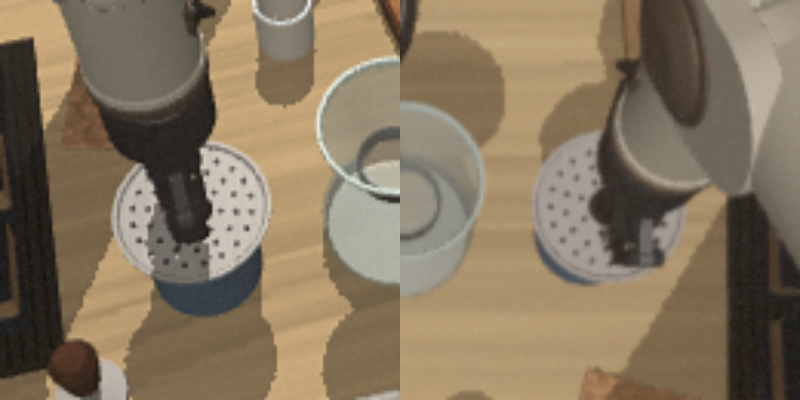

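```bash
python3 - <<'E'
from h import *
S=dict(np.load("scene_a.npz"));T=dict(np.load("top_a.npz"))
for dx in (-.039,-.025,0,.025,.039):
  for dy in(-.011,.011): 
    for z in(.112,.14): print(dx,dy,z,proj(S,[.6405+dx,-.174+dy,z])[0].round(1),proj(T,[.6405+dx,-.174+dy,z])[0].round(1))
g=lambda i,x,y,r:cv2.convertScaleAbs(cv2.resize(i[y-r:y+r,x-r:x+r],(400,400),interpolation=0),alpha=1.7)
cv2.imwrite("pics/va2.png",np.hstack([g(S["color"],190,245,32),g(T["color"],332,150,32)]))
E
```

```text
-0.039 -0.011 0.112 [183.6 233.4] [333.6 162. ]
-0.039 -0.011 0.14 [181.8 227.6] [336.2 159.5]
-0.039 0.011 0.112 [192.5 231.2] [324.4 162. ]
-0.039 0.011 0.14 [190.9 225.3] [326.7 159.6]
-0.025 -0.011 0.112 [184.6 238.3] [333.4 156.2]
-0.025 -0.011 0.14 [182.8 232.6] [335.9 153.7]
-0.025 0.011 0.112 [193.7 236. ] [324.2 156.3]
-0.025 0.011 0.14 [192.1 230.2] [326.5 153.7]
0 -0.011 0.112 [186.6 247.3] [333.  146.1]
0 -0.011 0.14 [184.8 241.7] [335.5 143.2]
0 0.011 0.112 [195.7 244.9] [323.9 146.2]
0 0.011 0.14 [194.2 239.3] [326.1 143.3]
0.025 -0.011 0.112 [188.6 256.5] [332.6 136. ]
0.025 -0.011 0.14 [186.9 251.1] [335.1 132.8]
0.025 0.011 0.112 [197.9 254.1] [323.6 136.1]
0.025 0.011 0.14 [196.4 248.6] [325.8 132.9]
0.039 -0.011 0.112 [189.8 261.8] [332.4 130.4]
0.039 -0.011 0.14 [188.  256.5] [334.9 127. ]
0.039 0.011 0.112 [199.1 259.3] [323.4 130.5]
0.039 0.011 0.14 [197.6 253.9] [325.6 127.1]
```

View pics/va2.png

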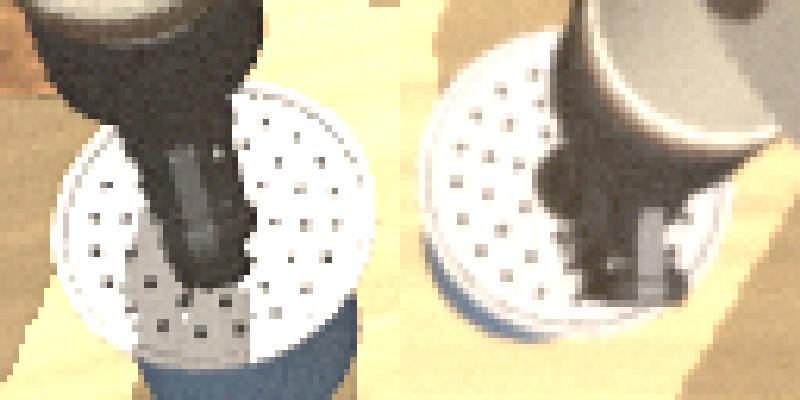

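```bash
python3 - <<'E'
from h import *
manip.movel([.64,-.172,.109],v=.1)
manip.command_gripper(0.0,40);st()
manip.movel([.64,-.172,.12],v=.05);manip.hold(.3);st()
manip.movel([.64,-.172,.24],v=.12);st()
manip.movel([.645,-.0103,.24],v=.15);manip.hold(.3);st()
shot("b")
E
python3 -c "
import cv2,numpy as np
s=cv2.imread('pics/both_b.png');t=cv2.imread('pics/top_b.png')
cv2.imwrite('pics/vb.png',np.hstack([cv2.resize(s[130:290,180:340],(400,400)),cv2.resize(t[70:230,180:340],(400,400))]))"
```

```text
t 5.03 tcp [ 0.6411 -0.172   0.1095] rot [ 3.139 -0.     1.571] F [ 2.39 -0.87  0.17] op 0.0209
t 5.69 tcp [ 0.6397 -0.172   0.1197] rot [-3.141 -0.     1.571] F [-0.03 -1.05 -2.06] op 0.0208
t 6.84 tcp [ 0.6394 -0.1721  0.2389] rot [-3.14  -0.     1.571] F [ 0.45  0.14 -2.24] op 0.021
t 8.37 tcp [ 0.645  -0.011   0.2399] rot [-3.141  0.     1.57 ] F [-0.77 -2.79  0.39] op 0.0207
```

View pics/vb.png

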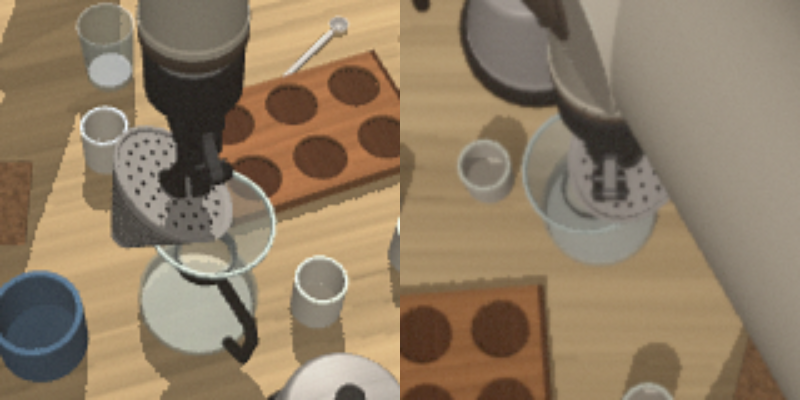

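```bash
python3 - <<'E'
from h import *
manip.movel([.645,-.03,.245],v=.05);st()
manip.movel([.645,-.08,.30],v=.1);manip.hold(.3);st()
S,T=shot("c")
E
python3 - <<'E'
import sys;sys.path.insert(0,'.')
import os;os.chdir('.')
import cv2,numpy as np
s=cv2.imread('pics/both_c.png');t=cv2.imread('pics/top_c.png')
cv2.imwrite('pics/vc.png',np.hstack([cv2.resize(s[130:290,150:310],(400,400)),cv2.resize(t[70:230,210:370],(400,400))]))
E
```

```text
t 9.03 tcp [ 0.6449 -0.0299  0.2449] rot [-3.142e+00 -1.000e-03  1.570e+00] F [-0.04 -0.05 -1.82] op 0.0206
t 10.22 tcp [ 0.6448 -0.0795  0.2996] rot [-3.141 -0.     1.572] F [-0.13 -0.6  -1.04] op 0.0208
```

View pics/vc.png

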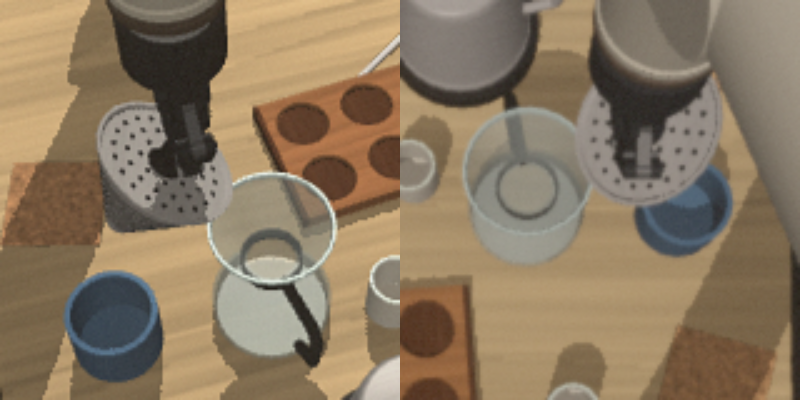

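```bash
python3 - <<'E'
from h import *
S=dict(np.load("scene_c.npz"));T=dict(np.load("top_c.npz"));S0=dict(np.load("scene0.npz"));T0=dict(np.load("top0.npz"))
def mouth(d,c,r,th):
    p=ringpts(d,c,r,thr=th);P=onplane(d,p,.165)
    c0=np.array([.645,-.0103])
    for _ in range(4):
        k=abs(np.linalg.norm(P-c0,axis=1)-.058)<.005
        a,e=circ(P[k]);c0=a[:2]
    return a.round(4),round(e,4),k.sum()
for n,s,t in(("before",S0,T0),("now",S,T)):
    print(n,mouth(s,(259,222),31,35),mouth(t,(262,146),30,12))
for nm,d in(("s",S),("t",T)):
    im=d["color"];print(np.abs(im.astype(int)-(S0 if nm=="s" else T0)["color"])[(slice(190,270),slice(240,300)) if nm=="s" else (slice(100,190),slice(235,270))].mean())
A=tri(S,(190,182),T,(338,120));B=tri(S,(241,214),T,(281.2,134));print(A,B,B[0]-A[0])
g=lambda i,x,y,r:cv2.convertScaleAbs(cv2.resize(i[y-r:y+r,x-r:x+r],(400,400),interpolation=2),alpha=1.7)
cv2.imwrite("pics/vc2.png",np.hstack([g(S["color"],215,200,35),g(T["color"],312,125,35)]))
E
```

```text
before (array([ 0.646 , -0.0102,  0.0581]), np.float64(0.0015), np.int64(255)) (array([ 0.6462, -0.0098,  0.0578]), np.float64(0.0014), np.int64(181))
now (array([ 0.6467, -0.0103,  0.0582]), np.float64(0.0015), np.int64(219)) (array([ 0.647 , -0.0097,  0.058 ]), np.float64(0.0015), np.int64(132))
7.951875
5.04021164021164
(array([ 0.63126418, -0.1434756 ,  0.34295379]), np.float64(0.0017714444821307813)) (array([ 0.64519538, -0.05149379,  0.20629961]), np.float64(0.0025694974923613353)) [ 0.0139312   0.0919818  -0.13665419]
```

View pics/vc2.png

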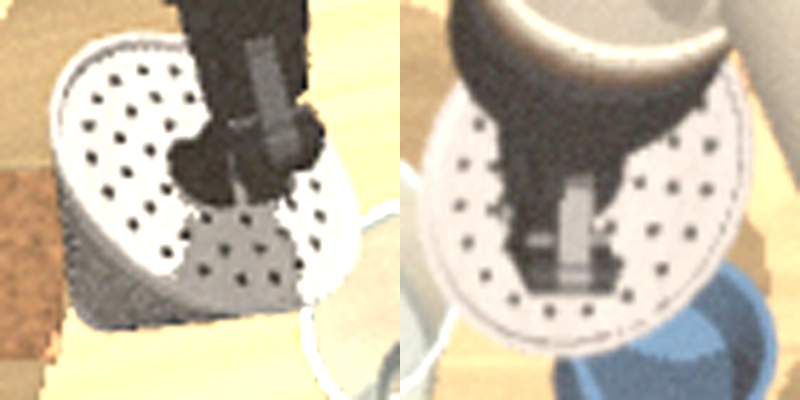

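```bash
python3 - <<'E'
from h import *
S=dict(np.load("scene_c.npz"));T=dict(np.load("top_c.npz"))
c,e=tri(S,(215.9,195.6),T,(308.9,125));print(c,e)
C0=np.array([.6448,-.0795,.30])  # tcp
for th in range(0,60,5):
    a=np.radians(th); up=np.array([0,np.sin(a),np.cos(a)])
    tip=c-.083*up; k=np.array([.645,-.0795,.314]); 
    print(th,proj(S,tip)[0].round(1),"from knob",proj(S,k-.101*up)[0].round(1),"rim c",proj(S,k-.018*up)[0].round(1),proj(T,k-.018*up)[0].round(1), (k-.018*up).round(3))
E
```

```text
[ 0.63903852 -0.09936323  0.28947027] 0.0021016680385635266
0 [218.5 217. ] from knob [227.7 215.5] rim c [225.1 193.8] [298.2 120.9] [ 0.645 -0.08   0.296]
5 [215.3 217.7] from knob [223.8 216.3] rim c [224.4 193.9] [299.  120.9] [ 0.645 -0.081  0.296]
10 [212.  218.3] from knob [219.9 217. ] rim c [223.6 194.1] [299.8 120.8] [ 0.645 -0.083  0.296]
15 [208.8 218.7] from knob [215.9 217.5] rim c [222.9 194.1] [300.7 120.8] [ 0.645 -0.084  0.297]
20 [205.6 219. ] from knob [212.  217.9] rim c [222.1 194.2] [301.5 120.7] [ 0.645 -0.086  0.297]
25 [202.5 219.1] from knob [208.2 218. ] rim c [221.4 194.2] [302.3 120.6] [ 0.645 -0.087  0.298]
30 [199.4 219. ] from knob [204.4 217.9] rim c [220.7 194.1] [303.  120.5] [ 0.645 -0.088  0.298]
35 [196.4 218.7] from knob [200.8 217.6] rim c [220.  194.1] [303.8 120.3] [ 0.645 -0.09   0.299]
40 [193.5 218.3] from knob [197.2 217. ] rim c [219.4 193.9] [304.5 120.2] [ 0.645 -0.091  0.3  ]
45 [190.7 217.7] from knob [193.9 216.3] rim c [218.8 193.8] [305.2 120. ] [ 0.645 -0.092  0.301]
50 [188.1 217. ] from knob [190.6 215.4] rim c [218.2 193.6] [305.8 119.8] [ 0.645 -0.093  0.302]
55 [185.7 216.1] from knob [187.6 214.2] rim c [217.7 193.3] [306.4 119.6] [ 0.645 -0.094  0.304]
```

```bash
cat >> h.py <<'E'
from scipy.spatial.transform import Rotation as Ro
def tilt(deg,yaw=PI/2):
    r=Ro.from_euler("x",deg,degrees=True)*Ro.from_euler("xyz",[PI,0,yaw]);return list(r.as_euler("xyz"))
E
python3 - <<'E'
from h import *
for d in(20,32,40): print(tilt(d),solver.solve_ik([.64,-.18,.32],tilt(d)))
manip.movel([.642,-.17,.32],v=.15)
manip.move_to([.642,-.19,.32],tilt(32));manip.hold(.3);st()
S,T=shot("d")
cv2.imwrite('pics/vd.png',np.hstack([cv2.resize(S["color"][120:280,110:270],(400,400)),cv2.resize(T["color"][50:210,270:430],(400,400))]))
E
```

```text
[np.float64(3.141592653589793), np.float64(-0.34906585039886595), np.float64(1.5707963267948966)] [ 0.9983069   0.74430269 -1.06019068  1.29037273  0.28595031  1.4607892
  0.03355629]
[np.float64(3.141592653589793), np.float64(-0.5585053606381853), np.float64(1.5707963267948966)] [ 1.04997461  0.83905509 -1.07862929  1.23308099  0.16181585  1.50817387
  0.10847333]
[np.float64(3.141592653589793), np.float64(-0.6981317007977318), np.float64(1.5707963267948966)] [ 1.07381905  0.90508633 -1.08329259  1.19711804  0.08053816  1.54309188
  0.15044654]
t 11.8 tcp [ 0.6423 -0.1871  0.3212] rot [ 3.14  -0.557  1.576] F [ 0.08  0.56 -1.64] op 0.0205
```

View pics/vd.png

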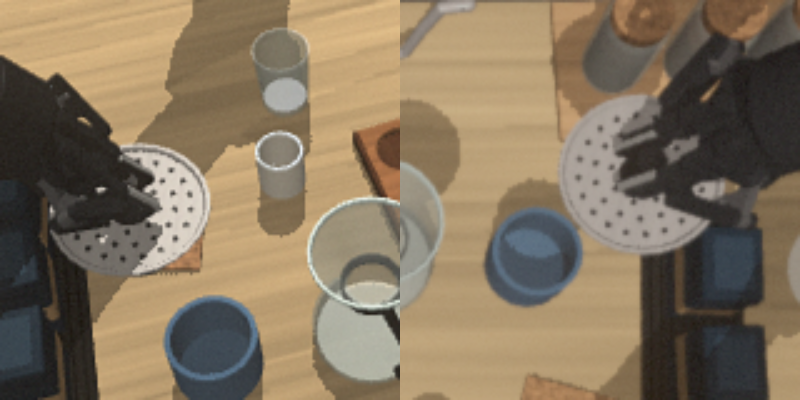

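```bash
cat >> h.py <<'E'
def ransac(P,r,tol=.0025,it=3000,seed=0):
    g=np.random.default_rng(seed);best=None
    for _ in range(it):
        i=P[g.choice(len(P),3,replace=False)]
        A=np.c_[2*(i[1:]-i[0])];b=(i[1:]**2).sum(1)-(i[0]**2).sum()
        if abs(np.linalg.det(A))<1e-7: continue
        c=np.linalg.solve(A,b);R=np.linalg.norm(i[0]-c)
        if abs(R-r)>.006: continue
        k=abs(np.linalg.norm(P-c,axis=1)-R)<tol
        if best is None or k.sum()>best.sum(): best=k
    a,e=circ(P[best],r);return a,e,best
def platepts(d,c,rad,thr):
    im=d["color"].astype(int);y,x=np.mgrid[:384,:512]
    m=((np.hypot(x-c[0],y-c[1])<rad)&(im[...,0]>thr)&(im.max(2)-im.min(2)<45)).astype(np.uint8)
    m=cv2.morphologyEx(m,cv2.MORPH_CLOSE,np.ones((5,5)));cs,_=cv2.findContours(m,cv2.RETR_EXTERNAL,cv2.CHAIN_APPROX_NONE)
    return max(cs,key=cv2.contourArea)[:,0]
E
python3 - <<'E'
from h import *
S=dict(np.load("scene_d.npz"));T=dict(np.load("top_d.npz"));S0=dict(np.load("scene0.npz"));T0=dict(np.load("top0.npz"))
ps=platepts(S,(162,204),38,95);pt=platepts(T,(356,120),38,95)
for h in np.arange(.22,.36,.02):
    a,e,k=ransac(onplane(S,ps,h),.06);b,f,l=ransac(onplane(T,pt,h),.06)
    print(round(h,2),a.round(4),round(e,4),k.sum(),"|",b.round(4),round(f,4),l.sum())
def bluerim(d,c,rad):
    im=d["color"].astype(int);y,x=np.mgrid[:384,:512]
    m=((np.hypot(x-c[0],y-c[1])<rad)&(im[...,0]-im[...,2]>8)).astype(np.uint8)
    m=cv2.morphologyEx(m,cv2.MORPH_CLOSE,np.ones((3,3)));cs,_=cv2.findContours(m,cv2.RETR_EXTERNAL,cv2.CHAIN_APPROX_NONE);return max(cs,key=cv2.contourArea)[:,0]
bs=bluerim(S,(194,260),28);bt=bluerim(T,(324,152),28)
print(len(bs),len(bt))
for h in (.06,.07,.08):
    a,e,k=ransac(onplane(S,bs,h),.046,.002);b,f,l=ransac(onplane(T,bt,h),.046,.002); print(h,a,k.sum(),b,l.sum())
v=[S["color"].copy(),T["color"].copy()]
for i,(p,b) in enumerate(((ps,bs),(pt,bt))):
    v[i][p[:,1],p[:,0]]=(0,0,255);v[i][b[:,1],b[:,0]]=(0,255,0)
cv2.imwrite("pics/vd2.png",np.hstack([cv2.resize(v[0][160:300,110:250],(400,400)),cv2.resize(v[1][70:210,280:420],(400,400))]))
E
```

```text
0.22 [ 0.5772 -0.2092  0.0666] 0.001 82 | [ 0.6687 -0.2286  0.066 ] 0.0011 82
0.24 [ 0.5894 -0.209   0.0668] 0.001 114 | [ 0.6653 -0.2252  0.0669] 0.0011 99
0.26 [ 0.6032 -0.2077  0.0654] 0.001 127 | [ 0.6592 -0.2199  0.0657] 0.0009 107
0.28 [ 0.6177 -0.206   0.0635] 0.0009 127 | [ 0.6527 -0.2133  0.0637] 0.001 108
0.3 [ 0.6321 -0.2043  0.0616] 0.0009 127 | [ 0.6462 -0.2073  0.0621] 0.0009 108
0.32 [ 0.6465 -0.2025  0.0597] 0.0009 127 | [ 0.6397 -0.201   0.0602] 0.001 110
0.34 [ 0.6609 -0.2008  0.0578] 0.0009 127 | [ 0.6332 -0.1947  0.0584] 0.0009 110
118 105
0.06 [ 0.63768271 -0.17355841  0.04537521] 64 [ 0.64243389 -0.17366933  0.04529115] 72
0.07 [ 0.64267099 -0.17341284  0.04468585] 65 [ 0.63999097 -0.17157006  0.04490323] 72
0.08 [ 0.64788529 -0.17311981  0.04418163] 65 [ 0.63766019 -0.16967814  0.04436331] 73
```

View pics/vd2.png

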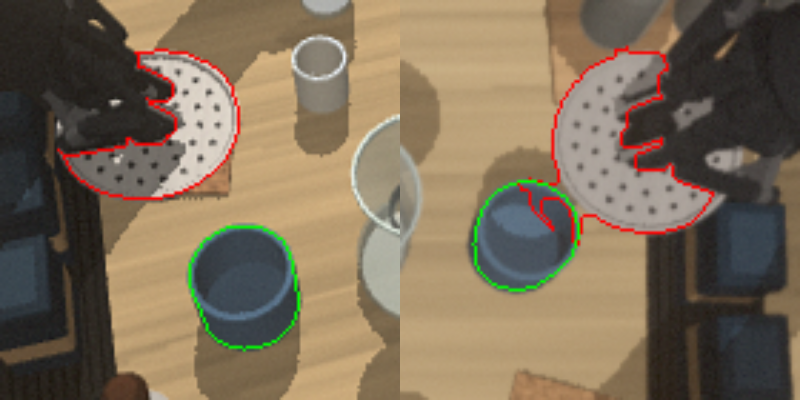

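```bash
python3 - <<'E'
from h import *
r=tilt(32)
manip.movel([.641,-.157,.321],rot=r,v=.15);manip.movel([.641,-.157,.13],v=.12);manip.hold(.2)
f0=manip.read_force();st()
for z in np.arange(.127,.107,-.002):
    manip.movel([.641,-.157,z],v=.03); f=manip.read_force()
    print(round(z,4),(f-f0).round(2))
    if np.linalg.norm(f-f0)>3: break
S,T=shot("e")
cv2.imwrite('pics/ve.png',np.hstack([cv2.resize(S["color"][160:320,110:270],(400,400)),cv2.resize(T["color"][70:230,250:410],(400,400))]))
E
```

```text
t 14.21 tcp [ 0.6412 -0.1571  0.1305] rot [ 3.141 -0.558  1.571] F [-0.41 -0.68 -1.49] op 0.0207
0.127 [ 0.64  0.49 -1.23]
0.125 [-0.03  0.97 -0.48]
0.123 [ 0.18  1.04 -0.43]
0.121 [-0.25 -0.58 -0.09]
0.119 [0.09 0.11 0.52]
0.117 [ 1.17  1.48 -0.46]
0.115 [0.2  1.39 0.18]
0.113 [2.29 1.53 3.33]
```

View pics/ve.png

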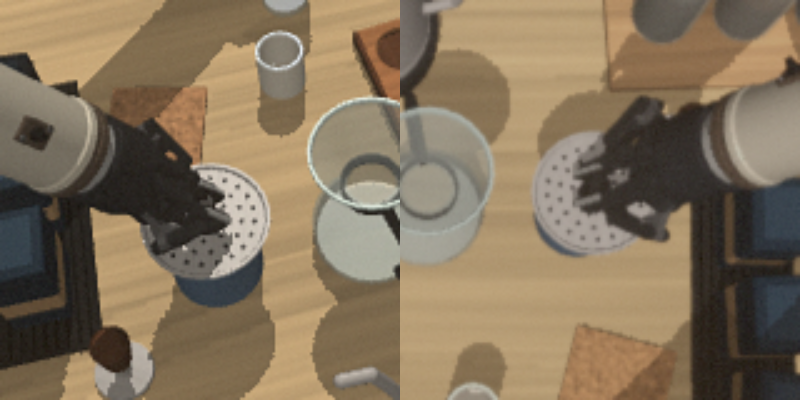

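```bash
python3 - <<'E'
from h import *
manip.command_gripper(.045,80)
up=np.array([0,-np.sin(np.radians(32)),np.cos(np.radians(32))])
p=np.array([.641,-.157,.113])
manip.movel(p+.1*up,v=.1);st()
manip.move_to([.5,-.33,.3],[PI,0,PI/2])
S,T=shot("f")
ps=platepts(S,(192,248),30,110);pt=platepts(T,(328,147),27,95)
for h in(.1,.105,.11):
    a,e,k=ransac(onplane(S,ps,h),.06);b,f,l=ransac(onplane(T,pt,h),.06)
    print(round(h,3),a.round(4),round(e,4),k.sum(),"|",b.round(4),round(f,4),l.sum())
cv2.imwrite('pics/vf.png',np.hstack([cv2.resize(S["color"][170:330,110:270],(400,400)),cv2.resize(T["color"][70:230,250:410],(400,400))]))
E
```

```text
t 17.82 tcp [ 0.6406 -0.2093  0.1971] rot [-3.14  -0.559  1.571] F [-0.88 -0.2  -0.45] op 0.0452
0.1 [ 0.6382 -0.1729  0.0611] 0.0012 139 | [ 0.6428 -0.173   0.062 ] 0.001 137
0.105 [ 0.6409 -0.1728  0.0607] 0.0012 139 | [ 0.6416 -0.172   0.0616] 0.001 137
0.11 [ 0.6436 -0.1726  0.0604] 0.0011 139 | [ 0.6404 -0.171   0.0613] 0.001 137
```

View pics/vf.png

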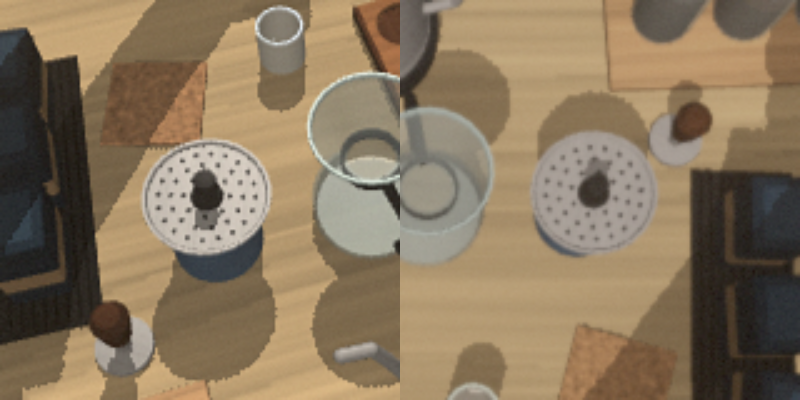

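```bash
python3 - <<'E'
from h import *
R=[PI,0,PI/2]
manip.move_to([.6413,-.1724,.22],R);manip.movel([.6413,-.1724,.109],rot=R,v=.1);st()
manip.command_gripper(0.0,80);st()
manip.movel([.6413,-.1724,.30],v=.12);manip.hold(.2);st()
manip.movel([.6465,-.010,.30],v=.15);manip.hold(.4);st()
S,T=shot("g")
cv2.imwrite('pics/vg.png',np.hstack([cv2.resize(S["color"][110:270,180:340],(400,400)),cv2.resize(T["color"][50:210,180:340],(400,400))]))
E
```

```text
t 20.93 tcp [ 0.642  -0.1724  0.1099] rot [3.14  0.    1.571] F [0.93 0.36 0.65] op 0.0451
t 21.27 tcp [ 0.6419 -0.1726  0.1099] rot [3.140e+00 1.000e-03 1.571e+00] F [-0.05  0.23  3.94] op 0.0195
t 23.21 tcp [ 0.6411 -0.1724  0.2995] rot [-3.141 -0.     1.571] F [ 0.3  -0.31 -2.43] op 0.0199
t 24.84 tcp [ 0.6465 -0.0104  0.3   ] rot [-3.142 -0.     1.57 ] F [-0.11  0.39 -1.9 ] op 0.0196
```

View pics/vg.png

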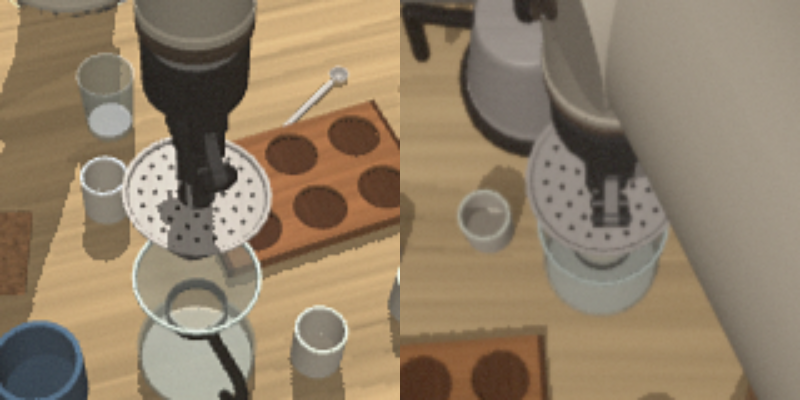

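```bash
python3 - <<'E'
from h import *
S=dict(np.load("scene_g.npz"));T=dict(np.load("top_g.npz"))
ps=platepts(S,(258,186),34,95);pt=platepts(T,(260,125),36,95)
v=[S["color"].copy(),T["color"].copy()]
for h in(.285,.29,.295,.3):
    a,e,k=ransac(onplane(S,ps,h),.06);b,f,l=ransac(onplane(T,pt,h),.06)
    print(round(h,3),a.round(4),round(e,4),k.sum(),"|",b.round(4),round(f,4),l.sum())
for i,(p,kk) in enumerate(((ps,k),(pt,l))):
    v[i][p[:,1],p[:,0]]=(0,0,255); q=p[kk];v[i][q[:,1],q[:,0]]=(0,255,0)
cv2.imwrite("pics/vg2.png",np.hstack([cv2.resize(v[0][110:270,180:340],(400,400)),cv2.resize(v[1][50:210,180:340],(400,400))]))
E
```

```text
0.285 [ 0.6414 -0.0128  0.0646] 0.0011 85 | [ 0.6469 -0.0117  0.0639] 0.0012 115
0.29 [ 0.6449 -0.0138  0.0641] 0.0011 85 | [ 0.6453 -0.0116  0.0634] 0.0012 115
0.295 [ 0.6483 -0.0149  0.0638] 0.0011 85 | [ 0.6437 -0.0114  0.0629] 0.0012 115
0.3 [ 0.6576 -0.0165  0.0664] 0.0015 94 | [ 0.6418 -0.0114  0.0625] 0.0012 117
```

View pics/vg2.png

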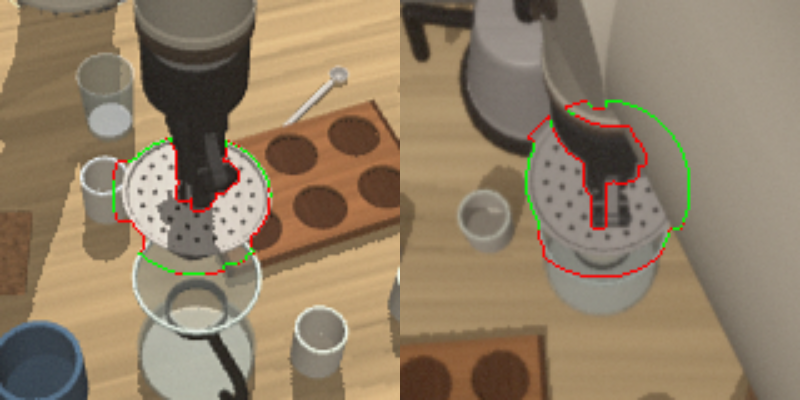

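```bash
python3 - <<'E'
from h import *
S=dict(np.load("scene_g.npz"));T=dict(np.load("top_g.npz"))
def thrpts(d,c,rad,thr):
    im=d["color"].astype(int);y,x=np.mgrid[:384,:512]
    m=((np.hypot(x-c[0],y-c[1])<rad)&(im.min(2)>thr)).astype(np.uint8)
    m=cv2.morphologyEx(m,cv2.MORPH_CLOSE,np.ones((5,5)));cs,_=cv2.findContours(m,cv2.RETR_EXTERNAL,cv2.CHAIN_APPROX_NONE)
    p=max(cs,key=cv2.contourArea)[:,0]
    return p[np.hypot(*(p-c).T)<rad-1.5]
ps=thrpts(S,(258.8,188),32,140);pt=thrpts(T,(260,123),34,116)
v=[S["color"].copy(),T["color"].copy()]
for h in(.285,.29,.295,.3):
    a,e,k=ransac(onplane(S,ps,h),.06,.0018);b,f,l=ransac(onplane(T,pt,h),.06,.0018)
    print(round(h,3),a.round(4),round(e,4),k.sum(),"|",b.round(4),round(f,4),l.sum())
for i,(p,kk) in enumerate(((ps,k),(pt,l))):
    v[i][p[:,1],p[:,0]]=(0,0,255); q=p[kk];v[i][q[:,1],q[:,0]]=(0,255,0)
cv2.imwrite("pics/vg3.png",np.hstack([cv2.resize(v[0][140:240,210:310],(400,400)),cv2.resize(v[1][75:175,210:310],(400,400))]))
E
```

```text
0.285 [ 0.6371 -0.0057  0.0633] 0.0009 46 | [ 0.6483 -0.0109  0.0625] 0.0009 56
0.29 [ 0.6406 -0.0067  0.0628] 0.0009 46 | [ 0.6463 -0.0104  0.0616] 0.0009 56
0.295 [ 0.6441 -0.0078  0.0623] 0.0009 46 | [ 0.6447 -0.0103  0.0612] 0.0009 56
0.3 [ 0.6476 -0.0088  0.0618] 0.0008 46 | [ 0.6431 -0.0101  0.0607] 0.0009 57
```

View pics/vg3.png

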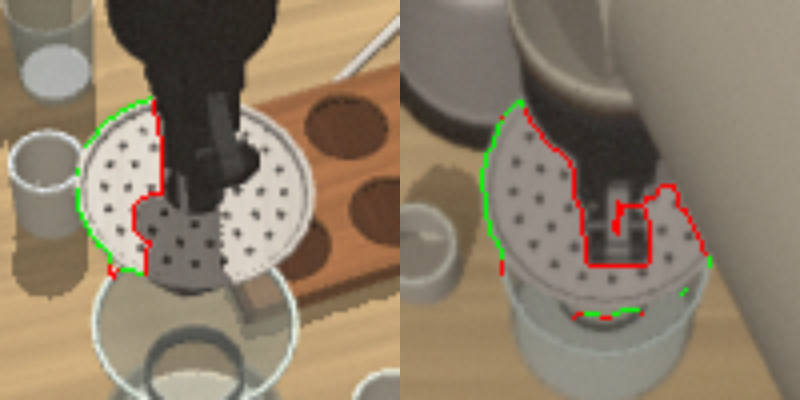

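```bash
python3 - <<'E'
from h import *
x,y=.6475,-.0105
manip.movel([x,y,.30],v=.1);manip.movel([x,y,.20],v=.08);manip.hold(.3)
f0=np.mean([manip.read_force() for _ in range(5)],0);st();print(f0)
for z in np.arange(.197,.172,-.0015):
    manip.movel([x,y,z],v=.02);manip.hold(.1); f=manip.read_force()-f0
    print(round(z,4),manip.read_ee_pos().round(4),f.round(2))
    if f[2]>2.2 or np.hypot(*f[:2])>4: break
S,T=shot("h")
cv2.imwrite('pics/vh.png',np.hstack([cv2.resize(S["color"][150:290,190:330],(400,400)),cv2.resize(T["color"][80:220,190:330],(400,400))]))
E
```

```text
t 26.89 tcp [ 0.6476 -0.0105  0.2002] rot [3.141 0.    1.571] F [ 0.52 -0.6  -2.35] op 0.0198
[ 0.52354705 -0.59525201 -2.35434998]
0.197 [ 0.6475 -0.0105  0.1969] [0.29 0.73 0.17]
0.1955 [ 0.6475 -0.0105  0.1955] [0.3  0.54 0.46]
0.194 [ 0.6475 -0.0105  0.194 ] [0.56 0.61 0.03]
0.1925 [ 0.6475 -0.0105  0.1925] [-0.9   0.96 -0.48]
0.191 [ 0.6475 -0.0105  0.191 ] [ 0.    0.64 -0.16]
0.1895 [ 0.6475 -0.0105  0.1895] [ 0.11  0.09 -1.19]
0.188 [ 0.6475 -0.0105  0.188 ] [-0.14 -0.33 -0.49]
0.1865 [ 0.6475 -0.0105  0.1865] [-0.48  0.87  0.5 ]
0.185 [ 0.6475 -0.0105  0.185 ] [-1.36  1.44  0.53]
0.1835 [ 0.6475 -0.0105  0.1835] [-1.02  0.87  0.64]
0.182 [ 0.6477 -0.0102  0.1821] [-0.13  2.16  1.09]
0.1805 [ 0.6478 -0.01    0.1809] [0.21 2.19 3.08]
```

View pics/vh.png

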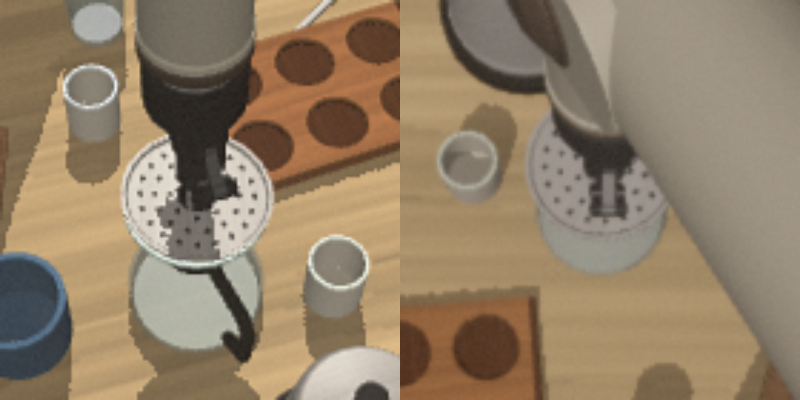

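```bash
python3 - <<'E'
from h import *
x,y=.6475,-.0105
f00=np.array([.52,-.2,-2.3])
manip.movel([x,y,.1835],v=.02)
y=-.008
manip.movel([x,y,.1835],v=.02);manip.hold(.3)
f=lambda:(np.mean([manip.read_force() if not manip.hold(.04) else 0 for _ in range(5)],0)-f00)
print(f())
z=.182
while z>.1735:
    manip.movel([x,y,z],v=.02);manip.hold(.1);g=f()
    print(round(z,4),round(x,4),round(y,4),manip.read_ee_pos().round(4),g.round(2))
    if g[2]>2.2:
        s=np.clip(g[:2]/2000,-.001,.001)
        if np.hypot(*g[:2])<.7 or z<.1775: break
        x+=s[0];y+=s[1];z+=.0005; continue
    z-=.0012
st()
E
```

```text
[-0.70028981 -0.83917685  0.28966106]
0.182 0.6475 -0.008 [ 0.6477 -0.008   0.1822] [-0.43 -1.42  3.67]
0.1825 0.6473 -0.0087 [ 0.6473 -0.0087  0.1825] [ 0.65 -1.28  1.82]
0.1813 0.6473 -0.0087 [ 0.6473 -0.0087  0.1814] [ 0.41 -1.65  3.32]
0.1818 0.6475 -0.0095 [ 0.6473 -0.0095  0.1816] [-0.02 -1.11  1.53]
0.1806 0.6475 -0.0095 [ 0.6476 -0.0096  0.1808] [-0.51 -1.33  4.64]
0.1811 0.6472 -0.0102 [ 0.6474 -0.0099  0.181 ] [1.45 0.16 1.53]
0.1799 0.6472 -0.0102 [ 0.6476 -0.0101  0.1805] [ 0.08 -0.04  7.63]
t 36.23 tcp [ 0.6476 -0.0101  0.1805] rot [3.141 0.    1.571] F [ 0.18 -0.61  6.05] op 0.0198
```

```bash
python3 - <<'E'
from h import *
manip.command_gripper(.03,80);manip.hold(.3);st()
S,T=shot("i")
cv2.imwrite('pics/vi.png',np.hstack([cv2.resize(S["color"][150:290,190:330],(400,400)),cv2.resize(T["color"][80:220,190:330],(400,400))]))
p=manip.read_ee_pos();manip.movel([p[0],p[1],.30],v=.1)
manip.move_to([.5,-.2,.35],[PI,0,PI/2])
S,T=shot("j");st()
cv2.imwrite('pics/vj.png',np.hstack([cv2.resize(S["color"][150:290,190:330],(400,400)),cv2.resize(T["color"][80:220,190:330],(400,400))]))
ps=platepts(S,(258,220),31,120);pt=platepts(T,(262,147),31,105)
for h in(.165,.17,.175,.18):
    a,e,k=ransac(onplane(S,ps,h),.06,.002);b,f,l=ransac(onplane(T,pt,h),.06,.002)
    print(round(h,3),a.round(4),round(e,4),k.sum(),"|",b.round(4),round(f,4),l.sum())
E
```

```text
t 36.8 tcp [ 0.6471 -0.0102  0.1797] rot [-3.141  0.     1.571] F [-0.21 -0.23 -0.29] op 0.0301
t 39.32 tcp [ 0.5009 -0.1983  0.3499] rot [ 3.141e+00 -1.000e-03  1.574e+00] F [-0.42  0.25  0.12] op 0.0298
0.165 [ 0.643  -0.0088  0.0613] 0.0009 109 | [ 0.6341 -0.0115  0.0643] 0.0011 79
0.17 [ 0.6459 -0.0097  0.0609] 0.0009 109 | [ 0.6328 -0.0114  0.0639] 0.0011 80
0.175 [ 0.6488 -0.0106  0.0605] 0.0009 109 | [ 0.6283 -0.0128  0.0662] 0.001 81
0.18 [ 0.6517 -0.0115  0.0601] 0.0009 109 | [ 0.6265 -0.0118  0.0663] 0.001 92
```

View pics/vj.png

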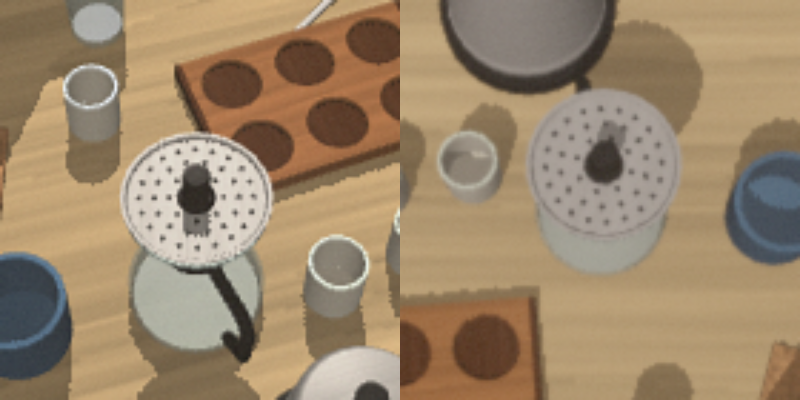

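```bash
python3 - <<'E'
from h import *
S=dict(np.load("scene_j.npz"));T=dict(np.load("top_j.npz"))
im=T["color"].astype(int)
m=((im[...,2]-im[...,0]>-3)&(im[...,2]-im[...,0]<26)&(im.min(2)>100)) # plate is neutral; glass is greenish
print(im[140,225:300].tolist()[::3]); print(im[150:185:2,262].tolist())
y,x=np.mgrid[:384,:512]
g=im[...,1]-im[...,2]
mm=((np.hypot(x-261,y-138)<31)&(g<1)&(im.max(2)-im.min(2)<32)&(im[...,2]>90)).astype(np.uint8)
mm=cv2.morphologyEx(mm,cv2.MORPH_CLOSE,np.ones((5,5)));mm=cv2.morphologyEx(mm,cv2.MORPH_OPEN,np.ones((5,5)))
cs,_=cv2.findContours(mm,cv2.RETR_EXTERNAL,cv2.CHAIN_APPROX_NONE);pt=max(cs,key=cv2.contourArea)[:,0]
ps=platepts(S,(258,220),31,120)
for h in(.165,.168,.172,.176,.18):
    a,e,k=ransac(onplane(S,ps,h),.06,.002);b,f,l=ransac(onplane(T,pt,h),.06,.002)
    print(round(h,3),a.round(4),round(e,4),k.sum(),"|",b.round(4),round(f,4),l.sum(),len(pt))
v=[S["color"].copy(),T["color"].copy()]
for i,(p,kk) in enumerate(((ps,k),(pt,l))):
    v[i][p[:,1],p[:,0]]=(0,0,255); q=p[kk];v[i][q[:,1],q[:,0]]=(0,255,0)
cv2.imwrite("pics/vj2.png",np.hstack([cv2.resize(v[0][170:270,210:310],(400,400),interpolation=0),cv2.resize(v[1][90:190,210:310],(400,400),interpolation=0)]))
E
```

```text
[[84, 100, 114], [108, 145, 171], [110, 145, 171], [139, 156, 170], [147, 157, 165], [149, 157, 167], [151, 159, 167], [92, 99, 107], [153, 160, 168], [150, 157, 166], [74, 82, 86], [41, 48, 56], [43, 52, 58], [46, 55, 60], [83, 90, 98], [100, 105, 113], [152, 159, 168], [130, 137, 145], [151, 159, 167], [153, 160, 168], [145, 152, 161], [129, 155, 173], [114, 151, 176], [113, 150, 175], [113, 150, 176]]
[[148, 158, 165], [148, 155, 164], [153, 160, 169], [135, 143, 151], [115, 121, 129], [154, 161, 170], [135, 142, 151], [143, 152, 157], [150, 162, 163], [151, 163, 164], [151, 162, 164], [153, 161, 165], [148, 161, 163], [116, 146, 162], [110, 147, 173], [113, 152, 178], [116, 157, 182], [119, 161, 187]]
0.165 [ 0.643  -0.0088  0.0613] 0.0009 109 | [ 0.6501 -0.01    0.0609] 0.0008 108 162
0.168 [ 0.6447 -0.0094  0.061 ] 0.0009 109 | [ 0.6493 -0.01    0.0606] 0.0008 108 162
0.172 [ 0.647  -0.0101  0.0607] 0.0009 109 | [ 0.6482 -0.0099  0.0603] 0.0008 108 162
0.176 [ 0.6494 -0.0108  0.0604] 0.0009 109 | [ 0.6471 -0.0098  0.06  ] 0.0008 108 162
0.18 [ 0.6517 -0.0115  0.0601] 0.0009 109 | [ 0.646  -0.0097  0.0597] 0.0008 108 162
```

View pics/vj2.png

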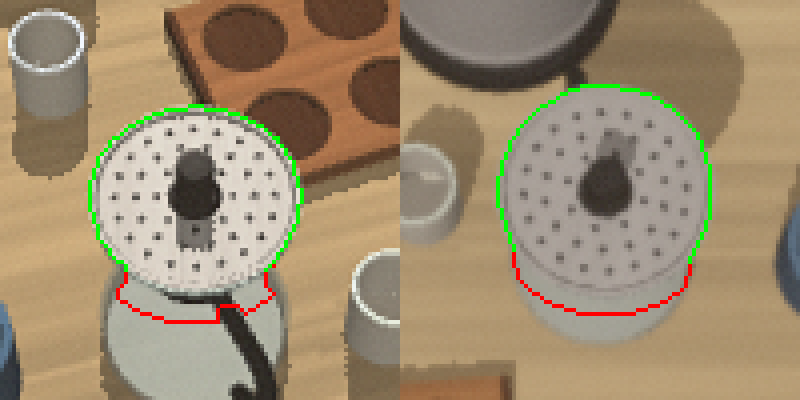

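```bash
python3 - <<'E'
from h import *
x,y=.6474,-.010
manip.command_gripper(0,60)
manip.move_to([x,y,.27],[PI,0,PI/2]);manip.movel([x,y,.216],rot=[PI,0,PI/2],v=.1);manip.hold(.4)
f=lambda:np.mean([manip.read_force() if not manip.hold(.04) else 0 for _ in range(5)],0)
f0=f();st()
z=.214
while z>.200:
    manip.movel([x,y,z],v=.01);g=f()-f0;print(round(z,4),manip.read_ee_pos().round(4),g.round(2))
    if g[2]>9: break
    z-=.001
E
```

```text
t 42.01 tcp [ 0.6474 -0.01    0.216 ] rot [3.142 0.    1.571] F [-0.79  0.32  0.31] op -0.0
0.214 [ 0.6474 -0.01    0.214 ] [ 0.14 -0.15 -0.04]
0.213 [ 0.6474 -0.01    0.213 ] [ 0.41  0.43 -0.  ]
0.212 [ 0.6474 -0.01    0.212 ] [ 0.21 -0.12 -0.18]
0.211 [ 0.6474 -0.01    0.211 ] [ 0.26  0.   -0.54]
0.21 [ 0.6474 -0.01    0.21  ] [ 0.26 -0.39 -0.42]
0.209 [ 0.6474 -0.01    0.209 ] [ 0.26 -0.23 -0.47]
0.208 [ 0.6474 -0.01    0.208 ] [-0.05  0.25 -0.17]
0.207 [ 0.6474 -0.01    0.207 ] [ 0.32  0.4  -0.21]
0.206 [ 0.6475 -0.01    0.206 ] [0.3  0.07 0.03]
0.205 [ 0.6475 -0.01    0.206 ] [-1.91 -0.74  5.46]
0.204 [ 0.6476 -0.01    0.2059] [-3.49 -1.19 10.42]
```

```bash
python3 - <<'E'
from h import *
manip.movel([.6474,-.01,.27],v=.15);manip.command_gripper(.072,40)
manip.move_to([.45,-.2,.35],[PI,0,PI/2])
S,T=shot("k");st()
A=twoview(S,ringpts(S,(222,180),13),T,ringpts(T,(278,234),13,thr=20),.062)
B=twoview(S,ringpts(S,(308,241),13),T,ringpts(T,(214,136),13,thr=20),.062)
C=twoview(S,ringpts(S,(348,222),13),T,ringpts(T,(166,147),13,thr=20),.062)
for q in(A,B,C):print(q)
for h in(.0,.03,.1): print(h,onplane(T,[(235,110),(212,100),(225,105)],h))
cv2.imwrite('pics/vk.png',cv2.resize(T["color"][20:260,120:440],(800,600)))
cv2.imwrite('pics/vk2.png',cv2.resize(S["color"][120:340,150:390],(654,600)))
E
```

```text
t 49.62 tcp [ 0.4509 -0.199   0.35  ] rot [ 3.141e+00 -1.000e-03  1.573e+00] F [-0.69 -0.15  0.24] op 0.0722
{'h': np.float64(0.0604), 'dis': np.float64(0.0002), 'scene': array([ 0.4322, -0.0545,  0.0252]), 'top': array([ 0.4311, -0.0541,  0.0248]), 'rms': (np.float64(0.0016), np.float64(0.0017)), 'n': (84, 127)}
{'h': np.float64(0.06), 'dis': np.float64(0.0012), 'scene': array([0.6838, 0.1102, 0.0254]), 'top': array([0.6825, 0.1117, 0.025 ]), 'rms': (np.float64(0.0013), np.float64(0.0035)), 'n': (100, 104)}
{'h': np.float64(0.0614), 'dis': np.float64(0.0001), 'scene': array([0.6692, 0.1983, 0.0251]), 'top': array([0.6687, 0.1983, 0.0257]), 'rms': (np.float64(0.0013), np.float64(0.0013)), 'n': (38, 36)}
0.0 [[0.77257465 0.05801851]
 [0.8019415  0.12200905]
 [0.7871977  0.08578568]]
0.03 [[0.76193621 0.05636147]
 [0.79039605 0.11837565]
 [0.77610762 0.08327105]]
0.1 [[0.73711317 0.05249505]
 [0.76345668 0.10989773]
 [0.75023077 0.07740357]]
```

View pics/vk.png

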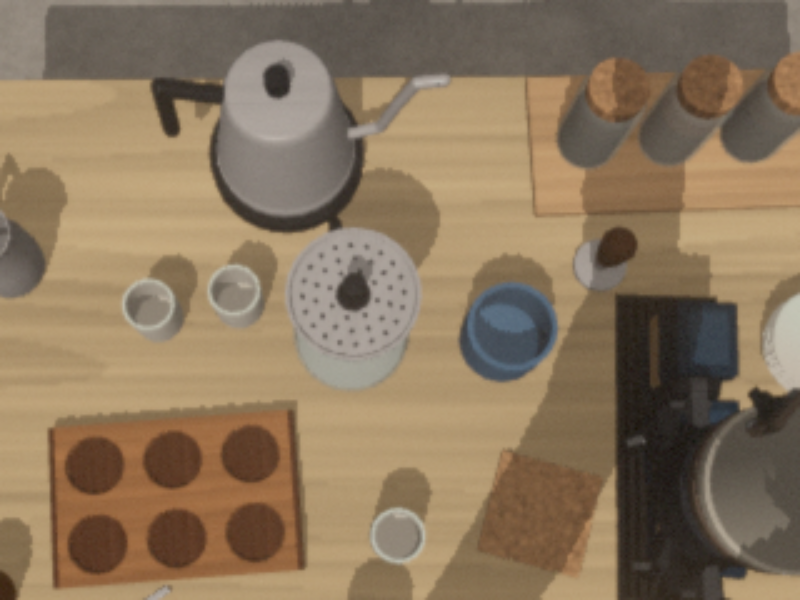

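View pics/vk2.png

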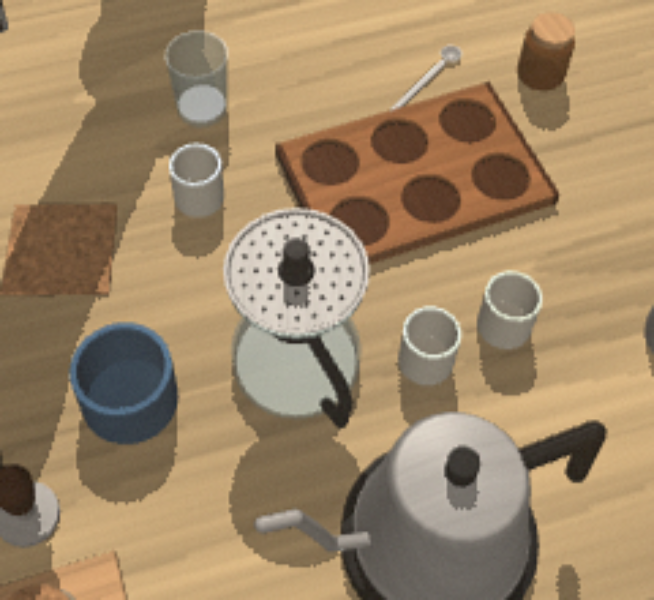

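```bash
cat >> h.py <<'E'
RX=[PI,0,PI/2]
def pick_place(src,dst,zsafe=.16):
    manip.command_gripper(.072,40)
    manip.move_to([*src,zsafe],RX);manip.movel([*src,zsafe],rot=RX,v=.1)
    manip.movel([*src,.022],v=.12)
    manip.command_gripper(0.0,40);st()
    manip.movel([*src,zsafe],v=.15);print("lift op",manip.read_opening())
    manip.movel([*dst,zsafe],v=.2)
    manip.movel([*dst,.045],v=.12);manip.hold(.15);f0=manip.read_force()
    z=.040
    while z>.029:
        manip.movel([*dst,z],v=.02);manip.hold(.06);g=manip.read_force()-f0
        if g[2]>2.5: break
        z-=.0015
    print("placed at z",round(z,4),manip.read_ee_pos().round(4),g.round(2))
    manip.command_gripper(.066);manip.hold(.1)
    manip.movel([*dst,zsafe],v=.15);st()
def near(d,rough,h,thr,rad=13):
    return ringpts(d,rough,rad,thr=thr)
E
python3 - <<'E'
from h import *
pick_place((.4316,-.0543),(.4358,.0914))
manip.move_to([.45,-.2,.35],RX)
S,T=shot("l")
cv2.imwrite('pics/vl.png',cv2.resize(T["color"][90:270,120:360],(800,600)))
cv2.imwrite('pics/vl2.png',cv2.resize(S["color"][120:340,150:390],(654,600)))
for n,s,t in(("C",(337.5,227.5),(181,141.5)),("B",(308,241),(214,136))):
    print(n,twoview(S,ringpts(S,s,13),T,ringpts(T,t,12,thr=20),.062))
E
```

```text
t 52.63 tcp [ 0.4322 -0.0545  0.0229] rot [3.140e+00 1.000e-03 1.571e+00] F [-1.6   0.22  6.18] op 0.0563
lift op 0.05567625562608623
placed at z 0.034 [0.436  0.0915 0.0349] [-3.55 -1.46 14.23]
t 58.88 tcp [0.4352 0.091  0.1593] rot [-3.14   0.     1.571] F [-0.    0.38 -0.05] op 0.0662
C {'h': np.float64(0.0603), 'dis': np.float64(0.0009), 'scene': array([0.6693, 0.1978, 0.0254]), 'top': array([0.6683, 0.199 , 0.0248]), 'rms': (np.float64(0.0013), np.float64(0.002)), 'n': (95, 94)}
B {'h': np.float64(0.0598), 'dis': np.float64(0.001), 'scene': array([0.6838, 0.1103, 0.0253]), 'top': array([0.6823, 0.1116, 0.025 ]), 'rms': (np.float64(0.0013), np.float64(0.0033)), 'n': (101, 106)}
```

View pics/vl.png

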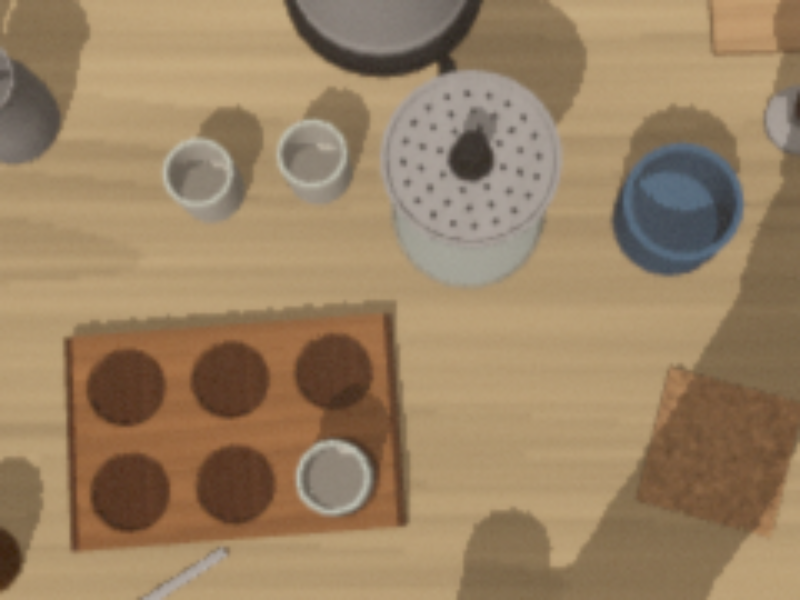

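View pics/vl2.png

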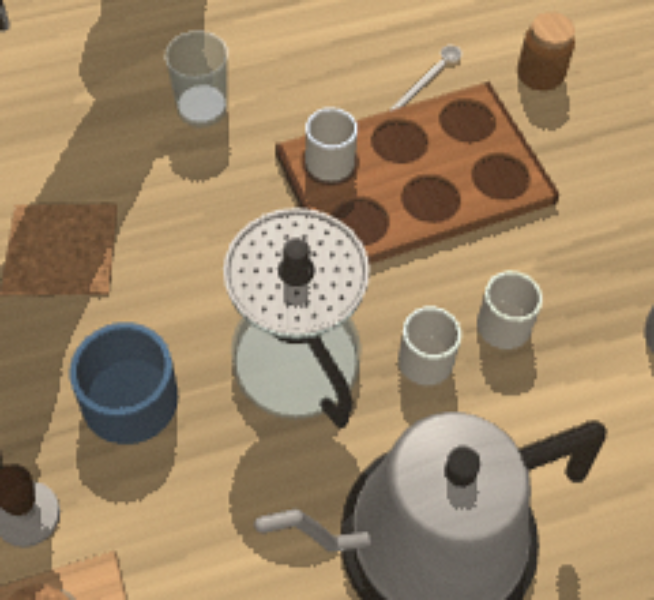

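```bash
sed -i 's/manip.move_to(\[\*src,zsafe\],RX);/manip.move_to([*src,.33],RX);/; s/z-=.0015/z-=.001/' h.py; python3 - <<'E'
from h import *
pick_place((.6688,.1984),(.4257,.2549))
manip.move_to([.5,.1,.35],RX)
pick_place((.6831,.1110),(.4308,.1730))
manip.move_to([.45,-.2,.35],RX)
S,T=shot("m")
cv2.imwrite('pics/vm.png',cv2.resize(T["color"][90:270,80:320],(800,600)))
cv2.imwrite('pics/vm2.png',cv2.resize(S["color"][120:340,150:390],(654,600)))
E
```

```text
t 65.63 tcp [0.6696 0.1988 0.0234] rot [ 3.140e+00 -1.000e-03  1.571e+00] F [-0.31  0.14  5.55] op 0.0547
lift op 0.05483619121381737
placed at z 0.035 [0.4258 0.255  0.0353] [-0.29 -0.04  6.34]
t 72.71 tcp [0.4252 0.2543 0.1592] rot [-3.140e+00  1.000e-03  1.571e+00] F [-0.32 -0.32  0.24] op 0.066
t 78.14 tcp [0.6839 0.1113 0.0235] rot [ 3.14  -0.     1.571] F [-0.55  0.08  6.36] op 0.057
lift op 0.056689683119127574
placed at z 0.035 [0.431  0.1731 0.0354] [-1.01 -1.63  6.58]
t 85.26 tcp [0.4303 0.1725 0.1593] rot [-3.140e+00  1.000e-03  1.571e+00] F [ 0.04  0.35 -0.71] op 0.066
```

View pics/vm.png

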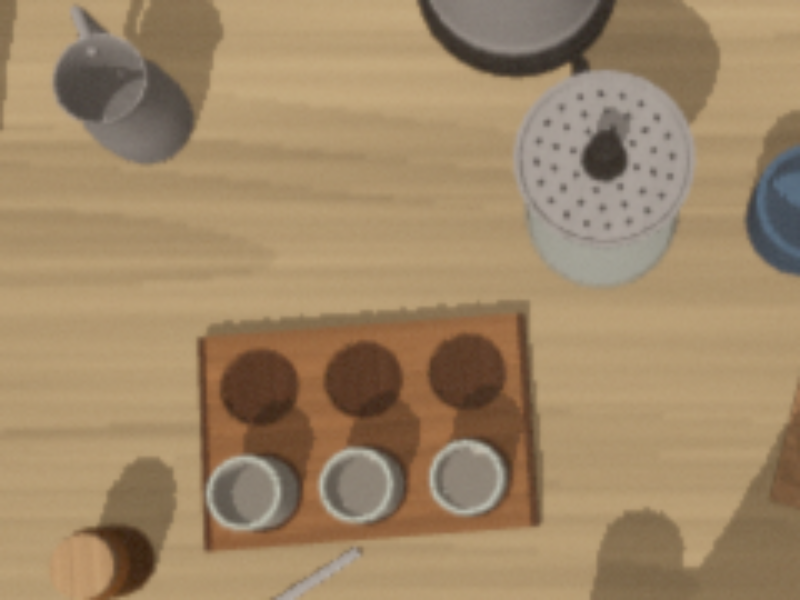

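View pics/vm2.png

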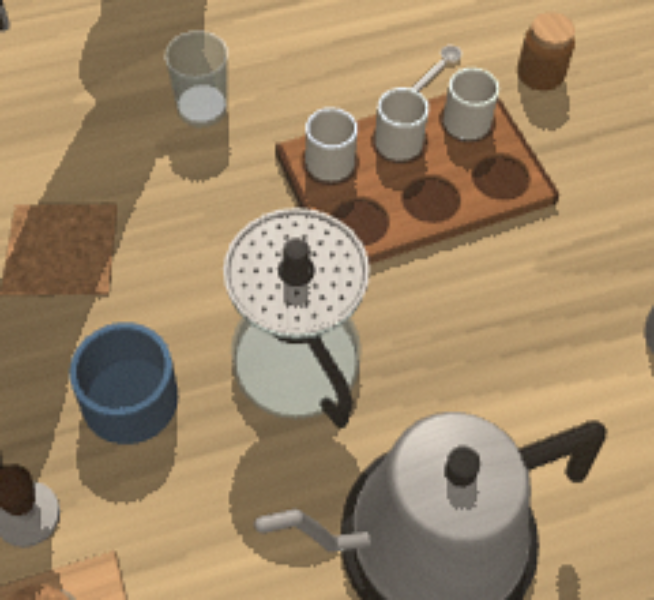

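```bash
python3 - <<'E'
from h import *
manip.move_to([.5,.1,.42],[PI,0,PI])
S,T=shot("n");st()
g=lambda i,x0,y0,x1,y1,k:cv2.convertScaleAbs(cv2.resize(i[y0:y1,x0:x1],None,fx=k,fy=k,interpolation=2),alpha=2.2)
cv2.imwrite("pics/vns.png",g(S["color"],90,170,160,310,4.2)); cv2.imwrite("pics/vnt.png",g(T["color"],355,130,430,270,4.2))
a=cv2.imread("pics/vns.png");b=cv2.imread("pics/vnt.png");cv2.imwrite("pics/vn.png",np.hstack([a,b]))
print(a.shape,b.shape)
E
```

```text
t 88.2 tcp [0.5002 0.0981 0.4194] rot [-3.141e+00 -1.000e-03  3.138e+00] F [ 0.82  0.54 -0.27] op 0.0658
(588, 294, 3) (588, 315, 3)
```

View pics/vn.png

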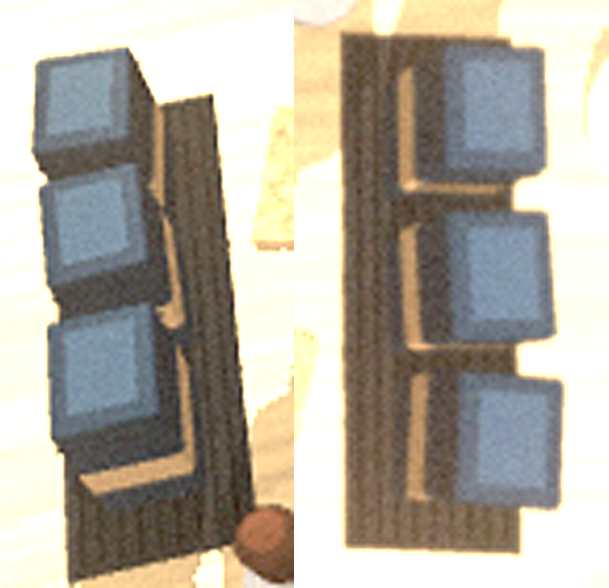

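View pics/top_n.png

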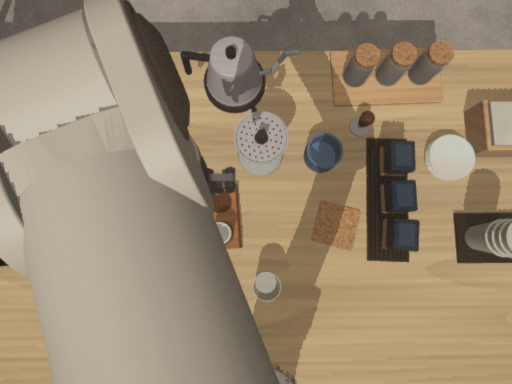

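```bash
python3 - <<'E'
from h import *
S=dict(np.load("scene_n.npz"));T=dict(np.load("top_n.npz"))
def rect(P):
    (c,wh,a)=cv2.minAreaRect((P*1000).astype(np.float32));return (np.array(c)/1000).round(4),np.array(wh).round(1),round(a,1)
ctr={}
for nm,d in(("s",S),("t",T)):
    b=cv2.bilateralFilter(d["color"],5,25,3).astype(int);v=d["color"].copy()
    for nT,c in (zip("123",[(114,257),(112,222),(109,192)]) if nm=="s" else zip("123",[(402,155),(404,195),(407,234)])):
        patch=b[c[1]-4:c[1]+5,c[0]-4:c[0]+5,0].mean();k=np.zeros(b.shape[:2],np.uint8);k[c[1]-18:c[1]+18,c[0]-18:c[0]+18]=1
        th=patch*.88
        mm=((b[...,0]>th)&(b[...,0]-b[...,2]>15)).astype(np.uint8)*k
        mm=cv2.morphologyEx(mm,cv2.MORPH_OPEN,np.ones((3,3)))
        cs,_=cv2.findContours(mm,cv2.RETR_EXTERNAL,cv2.CHAIN_APPROX_NONE);p=max(cs,key=cv2.contourArea)[:,0]
        v[p[:,1],p[:,0]]=(0,0,255)
        r=rect(onplane(d,p,.114));ctr[nm+nT]=proj(d,[*r[0],.114])[0];print(nm,nT,round(patch,1),r)
    r=v[170:310,90:160] if nm=="s" else v[130:270,355:430]
    cv2.imwrite(f"pics/n_{nm}.png",cv2.resize(r,None,fx=4.2,fy=4.2,interpolation=0))
for n in "123":
    x,e=tri(S,ctr["s"+n],T,ctr["t"+n]);print(n,x.round(4),round(e,4))
a=cv2.imread("pics/n_s.png");b=cv2.imread("pics/n_t.png");cv2.imwrite("pics/vn2.png",cv2.convertScaleAbs(np.hstack([a,b]),alpha=2))
E
```

```text
s 1 75.6 (array([ 0.6172, -0.3528]), array([34.5, 50.3]), 84.5)
s 2 77.0 (array([ 0.5224, -0.3483]), array([33.7, 46.1]), 85.8)Traceback (most recent call last):
  File "<stdin>", line 13, in <module>
ValueError: max() iterable argument is empty
```

```bash
cat > tins.py <<'E'
from h import *
def rect(P):
    (c,wh,a)=cv2.minAreaRect((P*1000).astype(np.float32));return (np.array(c)/1000).round(4),np.array(wh).round(1),round(a,1)
def run(S,T,tag,cs_,ct_,h=.114):
    ctr={}
    for nm,d in(("s",S),("t",T)):
        b=cv2.bilateralFilter(d["color"],5,25,3).astype(int);v=d["color"].copy()
        for nT,c in enumerate(cs_ if nm=="s" else ct_):
            q=b[c[1]-3:c[1]+4,c[0]-3:c[0]+4].reshape(-1,3);patch=np.median(q,0);k=np.zeros(b.shape[:2],np.uint8);k[c[1]-18:c[1]+18,c[0]-18:c[0]+18]=1
            mm=((b[...,0]>patch[0]*.88)&(b[...,0]-b[...,2]>.6*(patch[0]-patch[2]))).astype(np.uint8)*k
            mm=cv2.morphologyEx(mm,cv2.MORPH_OPEN,np.ones((3,3)))
            cs,_=cv2.findContours(mm,cv2.RETR_EXTERNAL,cv2.CHAIN_APPROX_NONE);p=max(cs,key=cv2.contourArea)[:,0]
            v[p[:,1],p[:,0]]=(0,0,255)
            r=rect(onplane(d,p,h));ctr[nm,nT]=proj(d,[*r[0],h])[0];print(nm,nT+1,patch,r)
        r=v[170:310,90:200] if nm=="s" else v[130:270,300:430]
        cv2.imwrite(f"pics/n_{nm}.png",cv2.resize(r,None,fx=3.3,fy=3.3,interpolation=0))
    for n in range(len(cs_)):
        x,e=tri(S,ctr["s",n],T,ctr["t",n]);print(n+1,x.round(4),round(e,4))
    a=cv2.imread("pics/n_s.png");b=cv2.imread("pics/n_t.png");cv2.imwrite(f"pics/v{tag}.png",cv2.convertScaleAbs(np.hstack([a,b]),alpha=2))
E
python3 - <<'E'
from tins import *
run(dict(np.load("scene_n.npz")),dict(np.load("top_n.npz")),"n2",[(114,257),(112,222),(109,192)],[(402,155),(404,195),(407,234)])
E
```

```text
s 1 [76. 68. 57.] (array([ 0.6165, -0.3515]), array([36.4, 51.8]), 85.7)
s 2 [77. 70. 60.] (array([ 0.5205, -0.3492]), array([36.4, 52.3]), 85.9)
s 3 [78. 73. 65.] (array([ 0.4273, -0.3491]), array([37.9, 51.3]), 84.9)
t 1 [78. 70. 63.] (array([ 0.617 , -0.3521]), array([36.6, 49. ]), 89.6)
t 2 [78. 69. 59.] (array([ 0.5216, -0.3495]), array([37.6, 50. ]), 89.6)
t 3 [78. 70. 63.] (array([ 0.4281, -0.3485]), array([37.8, 52.8]), 82.7)
1 [ 0.6169 -0.3515  0.1148] 0.0003
2 [ 0.5215 -0.3489  0.1154] 0.0
3 [ 0.428  -0.3486  0.1147] 0.0005
```

View pics/vn2.png

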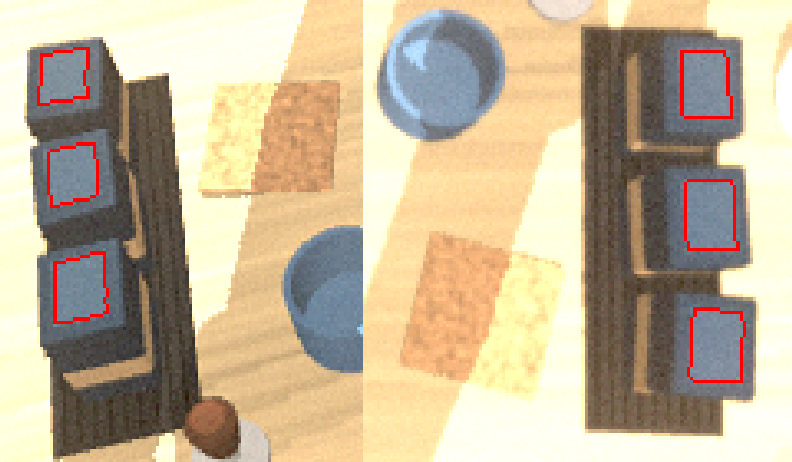

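```bash
cat > weigh.py <<'E'
from tins import *
S=dict(np.load("scene_n.npz"));T=dict(np.load("top_n.npz"))
print("white stack",tri(S,(57,290),T,(451,152)),onplane(T,[(427,157)],.05))
C=[(.617,-.3515,-.045),(.5213,-.3492,-.045),(.428,-.3487,-.1)]
def favg(n=20):
    L=[]
    for _ in range(n): manip.hold(.04);L.append(manip.read_force())
    return np.mean(L,0)
def weigh(i):
    x,y,a=C[i];R=[PI,0,PI+a]
    manip.command_gripper(.085,50)
    manip.move_to([x,y,.25],R);manip.movel([x,y,.25],rot=R,v=.1);manip.hold(.3)
    f0=favg();manip.movel([x,y,.066],v=.12);print("down",manip.read_ee_pos().round(4),manip.read_force().round(2))
    manip.command_gripper(0,50);op=manip.read_opening();z0=manip.read_ee_pos()[2]
    manip.movel([x,y,.078],v=.05);manip.hold(.3);f1=favg()
    m=-(f1-f0)[2]/9.81;print("tin",i+1,"op",round(op,4),"dF",(f1-f0).round(2),"mass",round(m,3),"t",round(manip.read_t(),1))
    return m
def putback(i):
    x,y,a=C[i]
    manip.movel([x,y,.0665],v=.03);manip.hold(.1);print("back",manip.read_force().round(2),manip.read_ee_pos().round(4))
    manip.command_gripper(.085);manip.movel([x,y,.25],v=.15)
E
python3 - <<'E'
from weigh import *
m=weigh(2)
if m<.2: putback(2)
else: print("FULL held")
S,T=shot("o")
g=lambda i,x0,y0,x1,y1,k:cv2.convertScaleAbs(cv2.resize(i[y0:y1,x0:x1],None,fx=k,fy=k,interpolation=2),alpha=1.5)
a=g(S["color"],60,150,200,310,3);b=g(T["color"],300,120,420,280,3);cv2.imwrite("pics/vo.png",np.hstack([a,b]))
E
```

```text
white stack (array([ 0.63574651, -0.49955888,  0.05933914]), np.float64(0.0024858600292404593)) [[ 0.62529075 -0.43986687]]
down [ 0.4285 -0.349   0.0667] [ 0.14  0.44 -0.87]
tin 3 op 0.0594 dF [-0.15 -0.09 -2.75] mass 0.28 t 95.2
FULL held
```

View pics/vo.png

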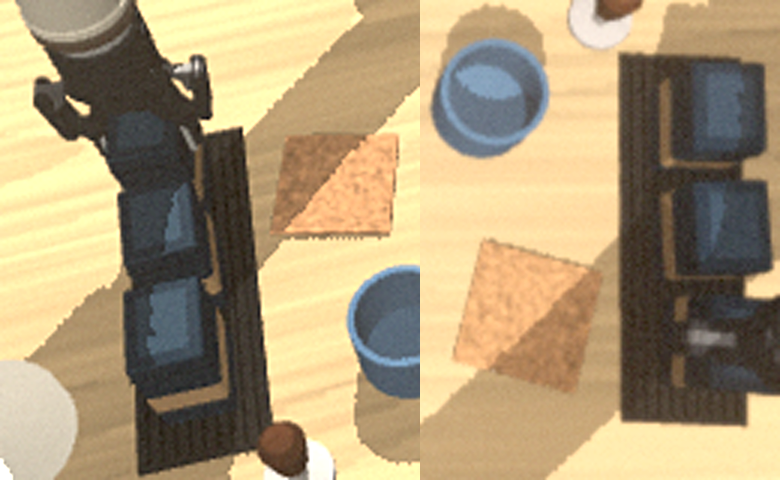

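```bash
python3 - <<'E'
from weigh import *
manip.movel([.428,-.3487,.22],v=.12);manip.hold(.4);f=favg(40);print(f,manip.read_t())
manip.movel([.4545,-.2085,.22],v=.15);manip.hold(.4);f=favg(30);print(f,manip.read_opening())
S,T=shot("p")
g=lambda i,x0,y0,x1,y1,k:cv2.convertScaleAbs(cv2.resize(i[y0:y1,x0:x1],None,fx=k,fy=k,interpolation=2),alpha=1.5)
a=g(S["color"],100,90,240,250,3);b=g(T["color"],270,120,410,280,3);cv2.imwrite("pics/vp.png",np.hstack([a,b]))
E
```

```text
white stack (array([ 0.63574651, -0.49955888,  0.05933914]), np.float64(0.0024858600292404593)) [[ 0.62529075 -0.43986687]]
[ 0.06997328 -0.00651519 -3.06946115] 98.7417
[ 0.09223604  0.16218118 -3.00079267] 0.059554552176191544
```

View pics/vp.png

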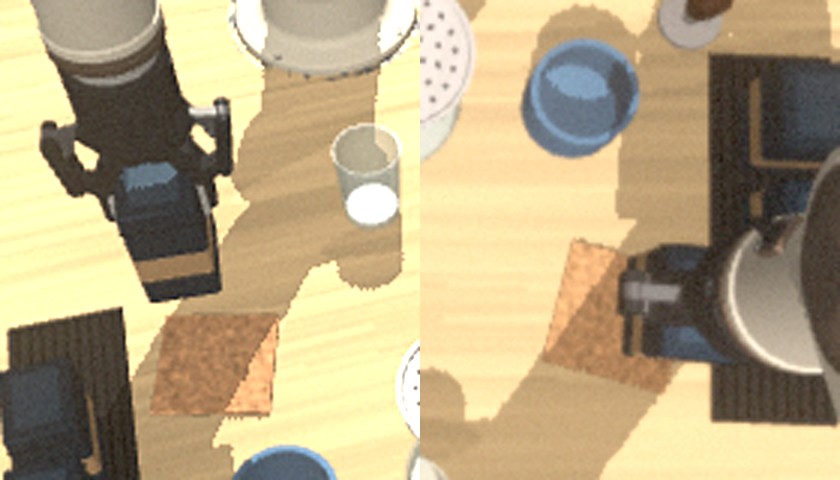

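```bash
python3 - <<'E'
from weigh import *
p=(.4545,-.2085)
manip.movel([*p,.08],v=.12);manip.hold(.3);f0=favg(8)
z=.073
while z>.062:
    manip.movel([*p,z],v=.02);manip.hold(.08);g=manip.read_force()-f0
    if g[2]>2.5: break
    z-=.001
print(round(z,4),manip.read_ee_pos().round(4),g.round(2))
manip.command_gripper(.085);manip.hold(.2)
manip.movel([*p,.25],v=.15)
manip.move_to([.5,.1,.42],[PI,0,PI])
S,T=shot("q");st()
g=lambda i,x0,y0,x1,y1,k:cv2.convertScaleAbs(cv2.resize(i[y0:y1,x0:x1],None,fx=k,fy=k,interpolation=2),alpha=1.5)
a=g(S["color"],80,150,280,310,2);b=g(T["color"],230,110,430,270,2);cv2.imwrite("pics/vq.png",np.hstack([a,b]))
E
```

```text
white stack (array([ 0.63574651, -0.49955888,  0.05933914]), np.float64(0.0024858600292404593)) [[ 0.62529075 -0.43986687]]
0.068 [ 0.4547 -0.2085  0.0686] [-1.91  0.94 10.11]
t 109.17 tcp [0.5002 0.0981 0.4191] rot [-3.141e+00 -1.000e-03  3.139e+00] F [ 0.75  0.55 -0.2 ] op 0.0847
```

View pics/vq.png

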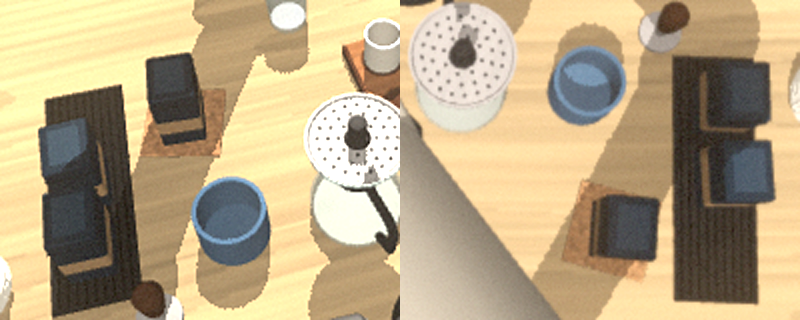

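```bash
python3 - <<'E'
from h import *
manip.move_to([.3,-.55,.40],[PI,0,.4])
S,T=shot("r");st()
cv2.imwrite("pics/vr.png",np.hstack([cv2.resize(S["color"],(400,300)),cv2.resize(T["color"],(400,300))]))
cv2.imwrite("pics/vr2.png",np.vstack([cv2.resize(S["color"][110:290,90:370],(457,294)),cv2.resize(T["color"][90:270,140:420],(457,294))]))
# cups: rims at z=.074
for r in ((.4358,.0914),(.4308,.173),(.4257,.2549)):
    s=proj(S,[*r,.074])[0];t=proj(T,[*r,.074])[0]
    print(r,twoview(S,ringpts(S,s,13),T,ringpts(T,t,12,thr=20),.074))
def mouth(d,c,thr):
    p=platepts(d,c,31,thr);return p
for h in(.168,.172,.176):
    a,e,k=ransac(onplane(S,platepts(S,(258,218),31,120),h),.06,.002);print(h,a.round(4),round(e,4),k.sum())
from tins import rect
for nm,d in(("s",S),("t",T)):
    c=proj(d,[.4545,-.2085,.116])[0].astype(int);print(nm,c,d["color"][c[1]-3:c[1]+4,c[0]-3:c[0]+4].reshape(-1,3).mean(0))
E
```

```text
t 111.69 tcp [ 0.3012 -0.5492  0.4   ] rot [-3.141 -0.     0.402] F [-0.05  0.19 -0.16] op 0.0847
(0.4358, 0.0914) {'h': np.float64(0.0725), 'dis': np.float64(0.0003), 'scene': array([0.4358, 0.0915, 0.0252]), 'top': array([0.4347, 0.0921, 0.0247]), 'rms': (np.float64(0.0016), np.float64(0.0016)), 'n': (80, 130)}
(0.4308, 0.173) {'h': np.float64(0.0736), 'dis': np.float64(0.0006), 'scene': array([0.43  , 0.1734, 0.0258]), 'top': array([0.4296, 0.1729, 0.0248]), 'rms': (np.float64(0.005), np.float64(0.0017)), 'n': (87, 140)}
(0.4257, 0.2549) {'h': np.float64(0.0724), 'dis': np.float64(0.0003), 'scene': array([0.4257, 0.2544, 0.0252]), 'top': array([0.4246, 0.255 , 0.0247]), 'rms': (np.float64(0.0013), np.float64(0.0017)), 'n': (62, 145)}
0.168 [ 0.6448 -0.0095  0.0609] 0.0009 108
0.172 [ 0.6471 -0.0102  0.0606] 0.0009 108
0.176 [ 0.6494 -0.0109  0.0603] 0.0009 108
s [164 187] [48.44897959 48.26530612 47.7755102 ]
t [346 223] [56.04081633 53.04081633 51.42857143]
```

View pics/vr.png

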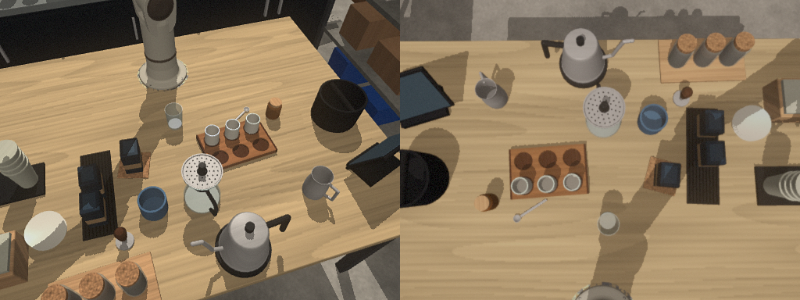

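View pics/vr2.png

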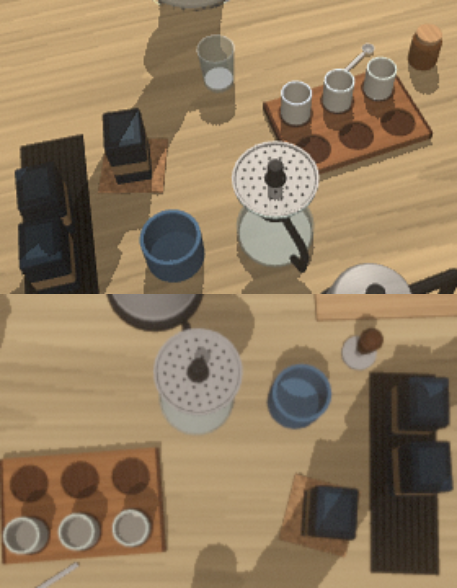

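```bash
python3 - <<'E'
from h import *
manip.hand_in();print(manip.read_t())
E
```

```text
the job is handed in; nothing more can be done
the job is handed in; nothing more can be done
```

I finished every part of the task and handed it in at about 112 s. No verdict was reported. I made one mistake with the cone along the way.

- **Mistake with the cone:** On the first transfer I carried it about 12 mm too low. Its tip caught the carafe rim and the cone tilted about 30° in the grip. I backed off, set it level in the drip pot, regripped it and carried it over higher. The funnel mouth measured within 1 mm of where it was before, so I saw no sign that the carafe moved, but it was touched (about 3 N sideways).
- **Cone now:** It sits centred in the funnel. I pressed the knob lightly, and its top read 206 mm against 207 mm expected for fully home. The camera estimate of the rim height was 1–3 mm higher than that; I trusted the touch reading. The rim fits a level circle in both views.
- **Cups:** Three white cups were present. One had been knocked aside during the run, so I measured it again before picking it up. All three stand upright in the front row, within about 1 mm of the recess centres. The clear glass tumbler isn't a white cup, so I left it.
- **Tins:** I weighed only the tin nearest the robot. It read 0.28 kg, then 0.31 kg twice more, against about 0.33 kg for full and 0.11 kg for empty. It stands upright in the middle of the cork mat, within about 1 pixel (roughly 3 mm) in the top view. I never touched the other two.
- **Everything else:** In the last pictures nothing else on the counter looks to have moved. I checked this by eye only.

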